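Snug down a vacuum filter cover crosswise

TASK

The vacuum filter of the carton lifter has its new cartridge in and the cover laid back on; draw the cover down evenly with its four T-bar nuts, going crosswise (one nut, the one diagonally opposite, then the other two), at most about a sixth of a turn at a time so that the cover never cants, and keep going round until it sits home on the rim all round and every nut is still snug, about 0.4 N m. Do not overtighten, do not press or lean on the cover, leave the other things on the bench alone, and let go at the end.

Things in the scene. Friction and masses are not known exactly. Their poses are not given: they have to be found in the camera images.
- filter: the grey cast vacuum filter, bolted to the bench: pot 164 mm square, square rim flange 190 mm wide with its top 115 mm above the bench; pipe spigots reach 140 mm from the centre on the +y side and 125 mm on the +x side, a dial gauge on the -x side. Origin: centre of the underside on the bench, z up, yaw varies. The four studs stand at (+-60, +-60) mm in its x and y.
- cover: square aluminium cover on the filter, 190 x 190 x 10 mm, low ribbed dome in the middle (80 mm wide, 9 mm above the plate). Origin: centre of the underside, z up. A springy gasket holds it 1.9 mm above the rim at the start (plate top 126.9 mm above the bench); it is home when its underside meets the rim all round (115 mm above the bench).
- nut1: T-bar hand nut at the near (-x) left (+y) corner in the filter's frame; opposite nut3. Origin: on the stud, at the height of the bar's axis, 24 mm above the cover's top (151 mm above the bench) at the start; x along the bar. All four: clockwise from above tightens; it sinks 6 mm per turn. Steel bar 10 mm thick with 15 mm ball ends, 107 mm over all, through a hub 28 mm in diameter that ends 8 mm above the bar's axis.
- nut2: T-bar hand nut at the near (-x) right (-y) corner in the filter's frame; opposite nut4. Origin: on the stud, at the height of the bar's axis, 24 mm above the cover's top (151 mm above the bench) at the start; x along the bar. All four: each starts with its own unknown slack, 0 to 0.07 turn, before it bears on the cover; from there about a third of a turn draws the cover home under it. A nut stays where it is left.
- nut3: T-bar hand nut at the far (+x) right (-y) corner in the filter's frame; opposite nut1. Origin: on the stud, at the height of the bar's axis, 24 mm above the cover's top (151 mm above the bench) at the start; x along the bar. All four: it takes about 0.06 N m to turn when slack, up to 0.25 N m while the gasket is squeezed. A push on the bar can turn it; the moment is the push times its distance from the stud.
- nut4: T-bar hand nut at the far (+x) left (+y) corner in the filter's frame; opposite nut2. Origin: on the stud, at the height of the bar's axis, 24 mm above the cover's top (151 mm above the bench) at the start; x along the bar. All four: once the cover has met the rim under the nut, the moment climbs steeply, within a few hundredths of a turn. 0.4 N m is snug, over 0.55 N m overtightened. Tightening one can ease its neighbours.
- old_cartridge: the used filter cartridge, an upright pleated paper cylinder 72 mm in diameter and 110 mm tall, standing beside the filter; a bystander
- cartridge_carton: the upright cardboard carton of the new cartridge, 85 x 85 x 90 mm; a bystander
- nut1_z (a joint): slide of the nut for test only
- nut2_z (a joint): slide of the nut for test only
- nut3_z (a joint): slide of the nut for test only
- nut4_z (a joint): slide of the nut for test only

How it is judged:
On the way, in this order (a step that is already met when the one before it is completed fails the run):
1. the first two opposite nuts have taken hold and begin to draw the cover down, before it is home ((contact force between each of nut1, nut3 and cover above 3 N or contact force between each of nut2, nut4 and cover above 3 N) and z of cover in the frame of filter above 0.1154 m), for 0.1 s.
2. the cover is home on the rim (z of cover in the frame of filter below 0.11525 m), for 0.1 s.
At the end, for the whole second after the job is handed in: The cover's underside is within 0.3 mm of the rim (115 mm above the filter's underside) and level within 0.002 rad, and each of the four nuts bears on the cover with 20 to 75 N (left at about 0.4 N m) (z of cover in the frame of filter below 0.1153 m and angle between cover's own z axis and vertical below 0.002 rad and contact force between nut1 and cover between 20 and 75 N and contact force between nut2 and cover between 20 and 75 N and contact force between nut3 and cover between 20 and 75 N and contact force between nut4 and cover between 20 and 75 N and value of joint each of nut1_z, nut2_z, nut3_z, nut4_z above -1 m); the robot touches nothing.
It fails at once if the cover is canted by more than 0.0095 rad (one nut drawn down too far ahead of the others) (angle between cover's own z axis and vertical above 0.0095 rad).
It fails at once if a nut is overtightened (clamps with more than 75 N, about 0.6 N m) (contact force between any of nut1, nut2, nut3, nut4 and cover above 75 N).
It fails at once if two neighbouring nuts are drawn up (4 N) while the two across from them are still slack (1 N), or snugged (32 N) while those are not (14 N): not crosswise ((contact force between each of nut1, nut2 and cover above 4 N and contact force between each of nut3, nut4 and cover below 1 N) or (contact force between each of nut1, nut2 and cover above 32 N and contact force between each of nut3, nut4 and cover below 14 N) or (contact force between each of nut2, nut3 and cover above 4 N and contact force between each of nut4, nut1 and cover below 1 N) or (contact force between each of nut2, nut3 and cover above 32 N and contact force between each of nut4, nut1 and cover below 14 N) or (contact force between each of nut3, nut4 and cover above 4 N and contact force between each of nut1, nut2 and cover below 1 N) or (contact force between each of nut3, nut4 and cover above 32 N and contact force between each of nut1, nut2 and cover below 14 N) or (contact force between each of nut4, nut1 and cover above 4 N and contact force between each of nut2, nut3 and cover below 1 N) or (contact force between each of nut4, nut1 and cover above 32 N and contact force between each of nut2, nut3 and cover below 14 N)).
It fails at once if the robot presses on the cover with more than 15 N (contact force between any of the fingers, the arm and cover above 15 N).
It also fails if it takes over 72 s, if anything falls off the work surface, if the arm or the gripper's body presses on something with over 40 N, if the wrist force passes 120 N, or if a joint passes its speed limit or range.

ROBOT

A 7-joint arm with a two-finger parallel gripper is mounted at the origin on the work surface. World frame = base frame: x ahead of the robot, y to its left, z up, the work surface at z = 0. Lengths are in m, angles in rad, forces in N, time in s.
With the tool pointing down it reaches from about 0.35 to 0.9 m from the base axis. Payload 8.1 kg.
Tool frame: the origin (TCP) lies at the very end of the fingers, on their centre line; the grasp point (between the pads) lies 19 mm behind it (arm.grip_depth is the distance from the TCP to the grasp point, in m); x points along the fingers, z is the direction in which the jaws open and shut, and the axes are right-handed (so a half turn about x gives the same grasp; the last joint's range is limited). The gripper opens to 92 mm and grips with 3 to 60 N. Pads are 19 mm wide; open, the fingers measure 130 mm over their backs; the gripper's body (75 mm by 190 mm) begins 47 mm behind the grasp point.
Start: joints at [-0.103, 0.434, 0.025, 1.573, -0.012, 1.134, -0.075], TCP at [0.625, -0, 0.227] pointing down, gripper open.
Joint ranges: [-2.62, 2.62], [-0.44, 2.09], [-1.27, 1.32], [0.08, 2.57], [-1.32, 4.46], [0.12, 2], [-2.74, 2.74]. Speed limits (rad/s): [2.22, 2.22, 3.01, 3.01, 3.14, 3.14, 3.14].

INTERFACE

Orientations are given as a rotation vector (axis times angle).
In Python, from cell import status, cams, arm gives the robot as it stands. The module is installed in compiled form; this text tells all that it offers.
- The arm moves only by the tool step_arm, never from a script. Its argument "rows" is a list of rows, each a list of 7 numbers: the gripper command: -1 is fully open, 1 is shut, values between are in proportion, then the shift along the tool's x, y, z as a fraction of full scale, then the turn, a rotation vector about the tool's x, y, z as a fraction of full scale. In form: [[grip, x, y, z, rx, ry, rz], ...]. A call has 1 to 12 rows; each row is the pose to reach, as a shift and turn from the pose commanded when the call began, along the tool's axes at that moment; what a row does not reach only later rows make up. Full scale, the value 1, is 80 cm for a shift and 60 degrees for a turn. A row lasts 1/12 s, in which the tool goes at most 41.7 mm and 7.16 degrees, less where a joint would pass 70% of its speed; a pose out of reach is approached as far as the arm can. A call with a number of a shift or a turn outside -1 to 1 is refused whole. A call with a gripper value outside its range is refused whole. The fingers move at their own pace and stop on an object; "newtons" is the grip in N (left out, the last holds). Time passes only in rows, so rows that repeat a pose let the fingers close. It gives the time, the measured TCP pose, the force and the opening at its end, in the units of the state.
- status.observe(): the state, without advancing time (a new reading comes with each control period).
- cams.get_image(name): name is "scene" or "side" or "wrist"; returns a dict with "pixels" (480x640x3 uint8, red, green, blue), "range_z" (480x640 float32, m along the optical axis (not along the pixel's ray), 0 where there is no reading), "camera_matrix" (3x3 intrinsics, pixels), "distortion" ([k1, k2, p1, p2, k3] as OpenCV has them; the pictures are not rectified), "eye" and "attitude" of the camera in the world; the wrist camera has in their place "tool_from_camera" (4x4, takes a point from camera to tool coordinates, whose origin is the TCP and whose axes are the tool frame's). Camera axes: x right, y down, z forward; pixel columns grow to the right and rows downward; lengths in m; the calibration is good to about 2 mm. A picture is of the moment at which its call begins: read the wrist's pose just before it.
- arm.sign_off(): hands the job in, once; it reports no verdict.
The state is a dict: "clock": time; "joints": joint angles; "dq": joint speeds; "joint_efforts": joint torques, N m; "position": TCP position; "ee_rot": TCP orientation; "force": force on the tool from outside, world axes, zero at the start; "ft_torque": the same for the moment, N m; "width": opening from 0.0 (shut) to 1.0 (fully open).
Only numpy, scipy, OpenCV 4.12 (cv2) and the standard library are available. Lean on these libraries where they do the work, as an engineer would, in place of code of your own. Each camera call takes 0.05 s, during which the arm holds its last target.

## Working session

There is one attempt and no reset: what is moved stays moved. The work goes in short steps, Python scripts to look and compute and a tool call to move; the robot and the scene stay as the last step left them, time stands still between calls to the robot, and variables do not carry over. Pictures are saved under pics/ and viewed, and the job is handed in when it is done.

Besides the shell and the picture viewer there is one more tool, called after "Request:" as name([rows], argument=value, ...), one row to a line, values as JSON. step_arm: Moves the arm, as the interface text tells. Its arguments: {"type":"object","properties":{"rows":{"type":"array","items":{"type":"array","items":{"type":"number"}}},"newtons":{"type":"number"}},"required":["rows"]}

```bash
mkdir -p pics
cat > look.py <<'E'
import cv2,numpy as np,sys
from cell import status,cams,arm
def save(n,f):
    d=cams.get_image(n); cv2.imwrite(f,d['pixels'][:,:,::-1]); return d
E
python3 - <<'E'
from look import *
s=status.observe();print(s, arm.grip_depth)
import pickle
for n in ['scene','side','wrist']:
    d=save(n,f'pics/{n}0.png'); pickle.dump(d,open(f'{n}0.pkl','wb'))
    print(n,{k:v for k,v in d.items() if k not in('pixels','range_z')})
E
```

```text
{'clock': 0.0, 'joints': array([-0.10259759,  0.43522794,  0.02497277,  1.5741273 , -0.01161844,
        1.13399198, -0.07508108]), 'dq': array([ 0.00028812, -0.00185689, -0.00127614, -0.0007457 ,  0.00137566,
       -0.00263809,  0.00012169]), 'joint_efforts': array([ 3.89017032e-04, -6.67853522e+01,  9.84863900e-01, -3.14464223e+01,
       -6.05165795e-02,  4.27553023e-02,  1.12382318e-04]), 'position': array([ 6.24472065e-01, -5.40354287e-05,  2.25930209e-01]), 'ee_rot': array([-5.32969640e-05,  1.57240053e+00, -1.49523090e-04]), 'force': array([-0.30235073, -0.47779864, -0.64048739]), 'ft_torque': array([ 0.0059671 ,  0.00953778, -0.06209047]), 'width': 1.000748768734809} 0.0188
scene {'camera_matrix': array([[536.76014269,   0.        , 313.41022937],
       [  0.        , 536.76014269, 234.80518053],
       [  0.        ,   0.        ,   1.        ]]), 'distortion': array([-0.09028451,  0.        ,  0.        ,  0.        ,  0.        ]), 'eye': array([1.25015095, 0.30231316, 0.75877663]), 'attitude': array([-1.17757814, -2.15495124,  1.08215858])}
side {'camera_matrix': array(
[... 280 characters left out ...]
72195284]), 'attitude': array([-2.16486125,  0.63808198, -0.27772775])}
wrist {'camera_matrix': array([[371.72916047,   0.        , 318.26888994],
       [  0.        , 371.72916047, 240.61991318],
       [  0.        ,   0.        ,   1.        ]]), 'distortion': array([-0.05001512,  0.        ,  0.        ,  0.        ,  0.        ]), 'tool_from_camera': array([[-3.68938299e-04, -2.82981920e-01,  9.59125173e-01,
        -1.58315019e-01],
       [-6.72437582e-04, -9.59124951e-01, -2.82982113e-01,
         7.72172022e-02],
       [ 9.99999706e-01, -7.49354752e-04,  1.63570250e-04,
        -4.09024532e-04],
       [ 0.00000000e+00,  0.00000000e+00,  0.00000000e+00,
         1.00000000e+00]])}
```

View pics/scene0.png

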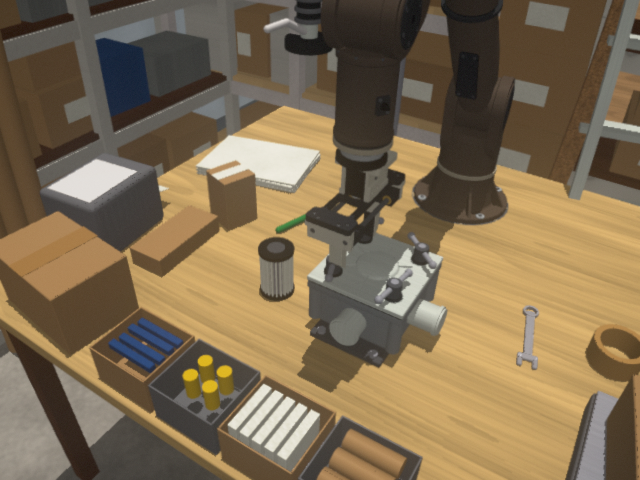

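View pics/side0.png

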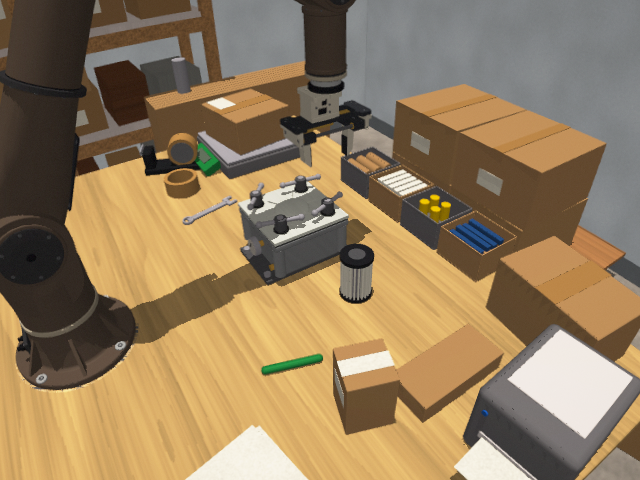

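View pics/wrist0.png

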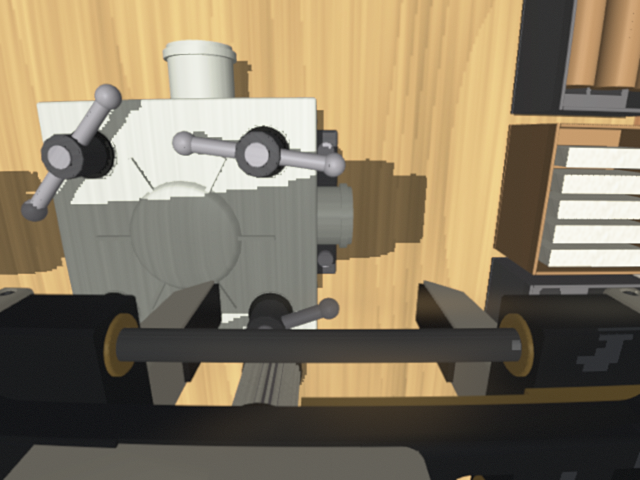

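The side view shows all four nuts: (256,199), (300,184), (281,222), (327,207). In the wrist view the gripper hides the near pair. I'll back off for a clear view of all four.

Request:
step_arm([
  [-1,-0.1,-0.12,-0.07,0,0,0],
  [-1,-0.1,-0.12,-0.07,0,0,0],
  [-1,-0.1,-0.12,-0.07,0,0,0],
  [-1,-0.1,-0.12,-0.07,0,0,0],
  [-1,-0.1,-0.12,-0.07,0,0,0],
  [-1,-0.1,-0.12,-0.07,0,0,0],
])

```text
clock: 0.65
position: [0.5691, -0.096, 0.3068]
ee_rot: [0.001, 1.57, -0.0]
force: [-0.6, 0.6, -0.5]
width: 1.0
```

Run:
```python
from look import *
import pickle
s=status.observe();d=save('wrist','pics/w1.png');pickle.dump((s,d),open('w1.pkl','wb'))
print(s)
```

```text
{'clock': 0.65, 'joints': array([ 0.03286612,  0.30055497,  0.05631972,  1.57404737, -0.01801381,
        1.26670888,  0.09099428]), 'dq': array([-0.02507879,  0.02876271, -0.02952513,  0.01350017, -0.00656   ,
       -0.006058  , -0.00532418]), 'joint_efforts': array([  2.38317691, -60.56928635,   2.68305123, -33.94019365,
         0.27612389,   0.24245488,   0.15219889]), 'position': array([ 0.56905263, -0.09597077,  0.30682715]), 'ee_rot': array([ 1.18277708e-03,  1.56997803e+00, -4.71077974e-04]), 'force': array([-0.57122142,  0.60543065, -0.48675492]), 'ft_torque': array([ 0.05594687, -0.03194819, -0.01527619]), 'width': 0.999571528815082}
```

View pics/w1.png

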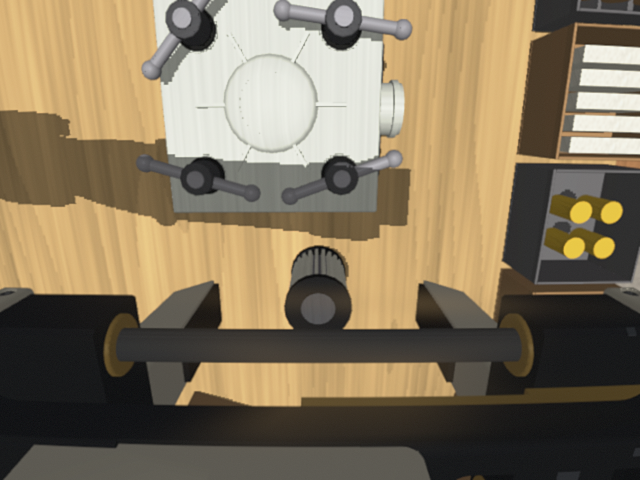

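Wrist view: hubs at about (190,20), (344,16), (203,177) and (341,177). Ball ends sit around them, with nut1's upper ball cut off at the top edge. I'll cast rays for these.

```bash
cat >> look.py <<'E'
from scipy.spatial.transform import Rotation as R
def wray(s,d,uv,z):
    p=cv2.undistortPoints(np.array(uv,float).reshape(-1,1,2),d['camera_matrix'],d['distortion']).reshape(-1,2)
    T=d['tool_from_camera'];Rt=R.from_rotvec(s['ee_rot']).as_matrix()
    o=s['position']+Rt@T[:3,3]
    r=np.c_[p,np.ones(len(p))]@(Rt@T[:3,:3]).T
    return o+r*((z-o[2])/r[:,2])[:,None]
E
python3 - <<'E'
from look import *
import pickle
s,d=pickle.load(open('w1.pkl','rb'));d0=pickle.load(open('wrist0.pkl','rb'))
s0=dict(position=np.array([.62447,-.00005,.22593]),ee_rot=np.array([0,1.5724,-.00015]))
# refine balls/hub tops by circles
def circ(d,uv,rad=14,lab=''):
    g=cv2.cvtColor(d['pixels'],cv2.COLOR_RGB2GRAY);u,v=uv
    x0=max(u-rad-8,0);y0=max(v-rad-8,0);c=g[y0:v+rad+8,x0:u+rad+8]
    c=cv2.resize(c,None,fx=4,fy=4,interpolation=cv2.INTER_CUBIC)
    h=cv2.HoughCircles(cv2.GaussianBlur(c,(7,7),0),cv2.HOUGH_GRADIENT,1,20,param1=80,param2=12,minRadius=24,maxRadius=60)
    if h is None:return uv,0
    b=h[0][np.argmin(np.hypot(h[0][:,0]/4+x0-u,h[0][:,1]/4+y0-v))]
    return (b[0]/4+x0,b[1]/4+y0),b[2]/4
B={'n2':[(145,163),(251,193)],'n3':[(290,196),(394,158)],'n4':[(282,10),(403,29)]}
def rep(s,d,k,b):
    c=[circ(d,x) for x in b];P=wray(s,d,[x[0] for x in c],.151);P2=wray(s,d,b,.151)
    e=P[1]-P[0]
    print(k,[tuple(np.round(x[0],1))+(round(x[1],1),) for x in c],P.mean(0)[:2].round(4),P2.mean(0)[:2].round(4),'len',np.hypot(e[0],e[1]).round(4),'ang',np.degrees(np.arctan2(e[1],e[0])).round(1))
for k,b in B.items():rep(s,d,k,b)
for k,b in {'n1':[(34,211),(108,97)],'n4':[(183,142),(334,163)]}.items():rep(s0,d0,k,b)
print('hub tops',wray(s,d,[(181,18),(203,177),(341,177),(344,16)],.159)[:,:2].round(4))
print(wray(s0,d0,[(59,157),(257,154)],.159)[:,:2].round(4))
a=d['pixels'][:220,130:420,::-1];cv2.imwrite('pics/w1c.png',cv2.resize(a,None,fx=2.7,fy=2.7))
for k,uv in {'plate':(270,190),'plate2':(200,130)}.items():
    r=d['range_z'][uv[1],uv[0]];print(k,r,(wray(s,d,[uv],.1269)[0]).round(3))
# height from depth
for uv in [(300,205),(200,130),(341,177),(344,16),(203,177)]:
    T=d['tool_from_camera'];p=cv2.undistortPoints(np.array([[uv]],float),d['camera_matrix'],d['distortion'])[0,0];X=np.r_[p,1]*d['range_z'][uv[1],uv[0]]
    print(uv,(s['position']+R.from_rotvec(s['ee_rot']).as_matrix()@(T[:3,:3]@X+T[:3,3])).round(4))
E
```

```text
n2 [(np.int64(145), np.int64(163), 0), (np.int64(251), np.int64(193), 0)] [ 0.4675 -0.056 ] [ 0.4675 -0.056 ] len 0.092 ang -16.4
n3 [(np.int64(290), np.int64(196), 0), (np.float32(393.9), np.float32(159.4), np.float32(9.6))] [ 0.5883 -0.0564] [ 0.5883 -0.0558] len 0.0922 ang 19.4
n4 [(np.float32(285.9), np.float32(10.1), np.float32(12.6)), (np.float32(401.6), np.float32(28.6), np.float32(10.9))] [0.5888 0.0645] [0.5879 0.0644] len 0.0894 ang -8.2
n1 [(np.float32(27.9), np.float32(192.1), np.float32(6.6)), (np.float32(109.4), np.float32(98.4), np.float32(12.3))] [0.4666 0.0695] [0.467  0.0636] len 0.0849 ang 41.4
n4 [(np.float32(183.6), np.float32(142.6), np.float32(11.8)), (np.float32(332.4), np.float32(166.1), np.float32(10.2))] [0.5871 0.0637] [0.5874 0.0649] len 0.0924 ang -9.1
hub tops [[ 0.4667  0.0644]
 [ 0.4741 -0.0543]
 [ 0.5875 -0.0547]
 [ 0.5882  0.0645]]
[[0.4661 0.0639]
 [0.5877 0.0643]]
plate 0.3392976 [ 0.525 -0.07   0.127]
plate2 0.32402307 [ 0.465 -0.017  0.127]
(300, 205) [ 0.552  -0.0842  0.1268]
(200, 130) [ 0.4649 -0.0168  0.1267]
(341, 177) [ 0.5873 -0.0544  0.1621]
(344, 16) [0.5881 0.064  0.1608]
(203, 177) [ 0.4746 -0.0541  0.1606]
```

View pics/w1c.png

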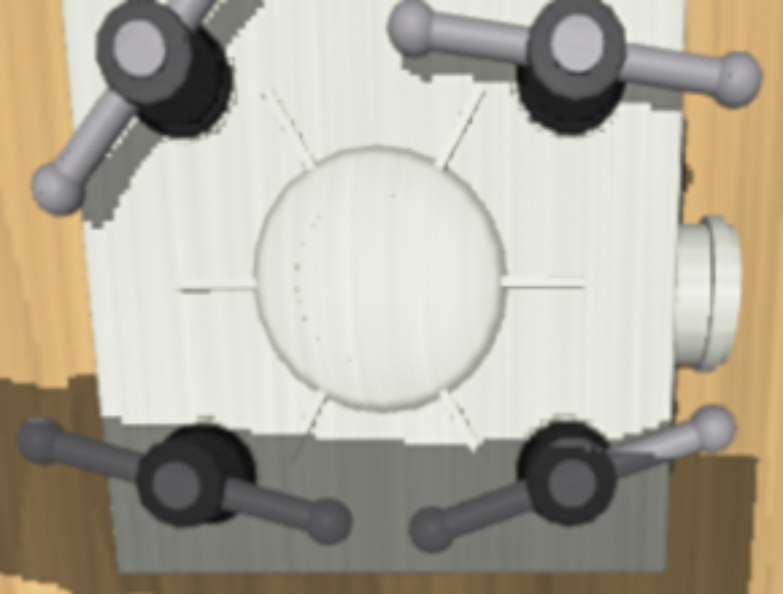

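Measurements agree: the stud spacing is 120 mm, bars are 92 mm between balls, plate height is 0.127 m and yaw is about 0. The plan is to grip each hub between the bar arms and turn about tool x, reading the torque as I go.

```bash
cat >> look.py <<'E'
NUT={1:(.467,.064),2:(.4675,-.056),3:(.588,-.056),4:(.588,.0645)}
def yaw(s):
    M=R.from_rotvec(s['ee_rot']).as_matrix();y=M[:,1];return 90-np.degrees(np.arctan2(y[1],y[0]))
def plan(x,y,z,psi,s=None):
    s=s or status.observe()
    Rc=R.from_rotvec(s['ee_rot'])
    Rt=R.from_euler('z',-psi,degrees=True)*R.from_rotvec([0,np.pi/2,0])
    sh=Rc.inv().apply(np.array([x,y,z])-s['position'])/.8
    rv=np.degrees((Rc.inv()*Rt).as_rotvec())/60
    print('psi now %.1f'%yaw(s),'shift',sh.round(4),'rot',rv.round(4))
def st():
    s=status.observe()
    print('t%.2f pos'%s['clock'],s['position'].round(4),'psi %.1f'%yaw(s),'F',s['force'].round(2),'T',s['ft_torque'].round(3),'j7e %.3f'%s['joint_efforts'][6],'j7 %.2f'%s['joints'][6],'w %.3f'%s['width'])
E
python3 -c "
from look import *
st(); plan(*NUT[1],.18,20)"
```

```text
t0.70 pos [ 0.5691 -0.0947  0.3059] psi -0.1 F [-0.55  0.48  0.41] T [ 0.003 -0.059  0.045] j7e 0.044 j7 0.09 w 1.003
psi now -0.1 shift [ 0.1577  0.1984 -0.1273] rot [ 0.3342 -0.0008 -0.0008]
```

Request:
step_arm([
  [-0.2,0.157,0.198,-0.127,0.333,0,0],
  [-0.2,0.157,0.198,-0.127,0.333,0,0],
  [-0.2,0.157,0.198,-0.127,0.333,0,0],
  [-0.2,0.157,0.198,-0.127,0.333,0,0],
  [-0.2,0.157,0.198,-0.127,0.333,0,0],
  [-0.2,0.157,0.198,-0.127,0.333,0,0],
  [-0.2,0.157,0.198,-0.127,0.333,0,0],
  [-0.2,0.157,0.198,-0.127,0.333,0,0],
], newtons=40)

```text
clock: 1.37
position: [0.4663, 0.0643, 0.1798]
ee_rot: [0.269, 1.557, -0.271]
force: [-0.2, 0.0, 0.6]
width: 0.603
```

```bash
python3 -c "
from look import *
st(); plan(*NUT[1],.139,20); save('wrist','pics/w2.png')"
```

```text
t1.37 pos [0.4663 0.0643 0.1798] psi 19.7 F [-0.25  0.03  0.57] T [-0.029 -0.022 -0.026] j7e -0.262 j7 -0.59 w 0.603
psi now 19.7 shift [ 0.051  -0.      0.0011] rot [ 0.0047 -0.0025  0.0013]
```

View pics/w2.png

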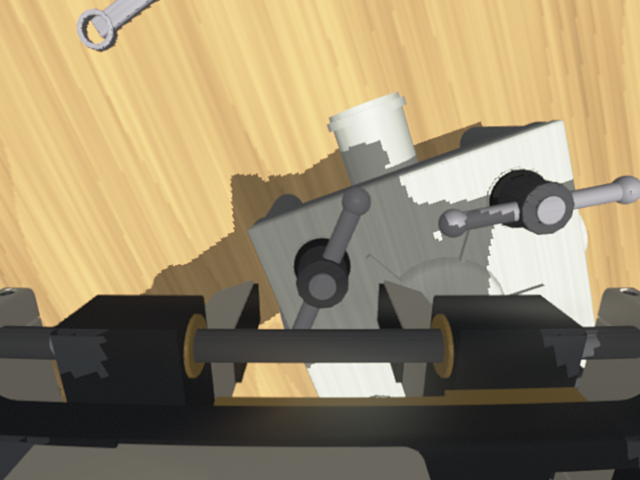

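Wrist view: nut1's hub is at (322,285), centred between the fingers. Its bar runs up to the right and clears both pads. Next I descend and close.

Request:
step_arm([
  [-0.2,0.051,0,0.001,0,0,0],
  [-0.2,0.051,0,0.001,0,0,0],
  [1,0.051,0,0.001,0,0,0],
  [1,0.051,0,0.001,0,0,0],
  [1,0.051,0,0.001,0,0,0],
  [1,0.051,0,0.001,0,0,0],
], newtons=40)

```text
clock: 1.92
position: [0.4693, 0.0621, 0.1418]
ee_rot: [0.275, 1.551, -0.273]
force: [-0.5, -1.2, -0.2]
width: 0.36
```

```bash
python3 -c "
from look import *
st()"
```

```text
t1.92 pos [0.4693 0.0621 0.1418] psi 20.0 F [-0.47 -1.24 -0.2 ] T [-0.006  0.061 -0.049] j7e 0.003 j7 -0.59 w 0.360
```

Request:
step_arm([
  [1,0,0,0,0,0,0],
  [1,0,0,0,0,0,0],
], newtons=40)

```text
clock: 2.08
position: [0.4679, 0.0626, 0.1414]
ee_rot: [0.274, 1.554, -0.273]
force: [-5.6, 0.7, 8.0]
width: 0.294
```

```bash
python3 -c "
from look import *
st()"
```

```text
t2.08 pos [0.4679 0.0626 0.1414] psi 20.0 F [-5.55  0.65  7.97] T [ 0.253  1.143 -0.003] j7e 0.045 j7 -0.59 w 0.294
```

Request:
step_arm([
  [1,-0.001,0,0,0.1,0,0],
  [1,-0.001,0,0,0.2,0,0],
  [1,-0.001,0,0,0.3,0,0],
  [1,-0.001,0,0,0.4,0,0],
  [1,-0.001,0,0,0.4,0,0],
], newtons=40)

```text
clock: 2.5
position: [0.4675, 0.0627, 0.1412]
ee_rot: [0.604, 1.486, -0.604]
force: [-0.5, 2.7, -5.2]
width: 0.292
```

```bash
python3 -c "
from look import *
st()
save('wrist','pics/w3.png')"
```

```text
t2.50 pos [0.4675 0.0627 0.1412] psi 44.2 F [-0.48  2.66 -5.21] T [ 0.658  0.345 -0.089] j7e -2.142 j7 -0.98 w 0.292
```

View pics/w3.png

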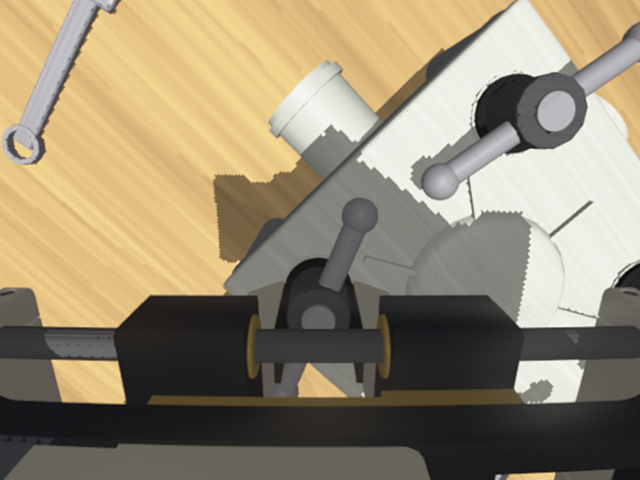

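Request:
step_arm([
  [1,0,0,0,0.1,0,0],
  [1,0,0,0,0.2,0,0],
  [1,0.001,0,0,0.3,0,0],
  [1,0.001,0,0,0.4,0,0],
  [1,0.001,0,0,0.5,0,0],
  [1,0.001,0,0,0.5,0,0],
  [1,0.001,0,0,0.5,0,0],
])

```text
clock: 3.13
position: [0.4674, 0.063, 0.1406]
ee_rot: [0.998, 1.332, -0.998]
force: [-4.1, 4.3, 0.9]
width: 0.292
```

```bash
python3 -c "
from look import *
st()"
```

```text
t3.13 pos [0.4674 0.063  0.1406] psi 73.7 F [-4.15  4.26  0.87] T [ 0.964  1.017 -0.072] j7e -0.383 j7 -1.45 w 0.292
```

Request:
step_arm([
  [1,0,0,0,0,0,0],
])

```text
clock: 3.22
position: [0.4674, 0.063, 0.1406]
ee_rot: [0.997, 1.332, -0.997]
force: [-3.8, 3.4, 0.1]
width: 0.294
```

```bash
python3 -c "
from look import *
st()"
```

```text
t3.22 pos [0.4674 0.063  0.1406] psi 73.7 F [-3.75  3.42  0.1 ] T [ 1.007  1.041 -0.05 ] j7e 0.035 j7 -1.45 w 0.294
```

```bash
python3 -c "
from look import *
plan(.467,.063,.178,73.7);plan(*NUT[3],.178,58);plan(*NUT[3],.142,58)"
```

```text
psi now 73.7 shift [-0.0467 -0.0005 -0.0002] rot [-0.     -0.0012  0.0008]
psi now 73.7 shift [-0.047   0.1029  0.185 ] rot [-0.2617 -0.0013  0.0006]
psi now 73.7 shift [-0.002  0.103  0.185] rot [-0.2617 -0.0013  0.0006]
```

Request:
step_arm([
  [0.1,0,0,0,0,0,0],
  [0.1,0,0,0,0,0,0],
  [0.1,0,0,0,0,0,0],
  [0.1,-0.047,0,0,0,0,0],
  [0.1,-0.047,0.103,0.185,-0.262,0,0],
  [0.1,-0.047,0.103,0.185,-0.262,0,0],
  [0.1,-0.047,0.103,0.185,-0.262,0,0],
  [0.1,-0.047,0.103,0.185,-0.262,0,0],
  [0.1,-0.047,0.103,0.185,-0.262,0,0],
  [0.1,-0.047,0.103,0.185,-0.262,0,0],
])

```text
clock: 4.05
position: [0.5901, -0.0617, 0.1779]
ee_rot: [0.794, 1.418, -0.796]
force: [-0.5, 0.1, -0.1]
width: 0.445
```

```bash
python3 -c "
from look import *
st();plan(*NUT[3],.142,58); save('wrist','pics/w4.png')"
```

```text
t4.05 pos [ 0.5901 -0.0617  0.1779] psi 58.5 F [-0.47  0.06 -0.14] T [0.026 0.161 0.041] j7e 0.583 j7 -0.91 w 0.445
psi now 58.5 shift [ 0.0449  0.0014 -0.0075] rot [-0.0085  0.0027 -0.    ]
```

View pics/w4.png

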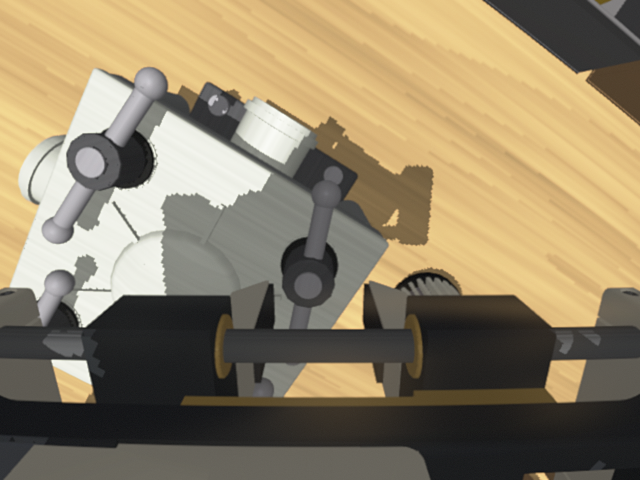

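Wrist view: nut3's hub is at (308,285). It's slightly left of centre because the arm is still settling, and its bar runs clear of the pads. I'll let the arm settle first.

Request:
step_arm([
  [0.1,0,0,0,0,0,0],
  [0.1,0,0,0,0,0,0],
])

```text
clock: 4.27
position: [0.5874, -0.0559, 0.1779]
ee_rot: [0.791, 1.423, -0.791]
force: [0.6, 0.3, -0.1]
width: 0.454
```

```bash
python3 -c "
from look import *
st();plan(*NUT[3],.142,58)"
```

```text
t4.27 pos [ 0.5874 -0.0559  0.1779] psi 58.1 F [ 0.59  0.31 -0.09] T [ 0.009  0.093 -0.025] j7e 0.003 j7 -0.91 w 0.454
psi now 58.1 shift [0.0449 0.0006 0.0005] rot [-0.0024 -0.0009  0.0001]
```

Request:
step_arm([
  [0.1,0.045,0,0,0,0,0],
  [0.1,0.045,0,0,0,0,0],
  [1,0.045,0,0,0,0,0],
  [1,0.045,0,0,0,0,0],
  [1,0.045,0,0,0,0,0],
  [1,0.045,0,0,0,0,0],
  [1,0.045,0,0,0.1,0,0],
  [1,0.045,0,0,0.2,0,0],
  [1,0.0455,0,0,0.3,0,0],
  [1,0.0455,0,0,0.4,0,0],
])

```text
clock: 5.1
position: [0.5884, -0.0567, 0.1429]
ee_rot: [1.114, 1.268, -1.111]
force: [-3.0, 2.4, 3.7]
width: 0.299
```

```bash
python3 -c "
from look import *
st()"
```

```text
t5.10 pos [ 0.5884 -0.0567  0.1429] psi 82.5 F [-3.02  2.42  3.66] T [0.527 0.732 0.085] j7e 2.160 j7 -1.27 w 0.299
```

Request:
step_arm([
  [1,0.0005,0,0,0.1,0,0],
  [1,0.0005,0,0,0.2,0,0],
  [1,0.001,0,0,0.3,0,0],
  [1,0.001,0,0,0.4,0,0],
  [1,0.001,0,0,0.5,0,0],
])

```text
clock: 5.52
position: [0.5884, -0.0568, 0.1423]
ee_rot: [1.494, 0.997, -1.491]
force: [-4.1, 2.6, 8.1]
width: 0.295
```

```bash
python3 -c "
from look import *
st(); plan(.588,-.056,.178,112); plan(*NUT[2],.178,84)"
```

```text
t5.52 pos [ 0.5884 -0.0568  0.1423] psi 112.5 F [-4.07  2.64  8.1 ] T [0.566 1.133 0.121] j7e 2.090 j7 -1.71 w 0.295
psi now 112.5 shift [-0.0446 -0.0008 -0.0008] rot [-0.0086 -0.0015 -0.0005]
psi now 112.5 shift [-0.0447 -0.14    0.0569] rot [-0.4753 -0.0013 -0.0009]
```

Request:
step_arm([
  [0.1,0,0,0,0,0,0],
  [0.1,0,0,0,0,0,0],
  [0.1,0,0,0,0,0,0],
  [0.1,-0.045,0,0,0,0,0],
  [0.1,-0.045,-0.14,0.057,-0.475,0,0],
  [0.1,-0.045,-0.14,0.057,-0.475,0,0],
  [0.1,-0.045,-0.14,0.057,-0.475,0,0],
  [0.1,-0.045,-0.14,0.057,-0.475,0,0],
  [0.1,-0.045,-0.14,0.057,-0.475,0,0],
  [0.1,-0.045,-0.14,0.057,-0.475,0,0],
  [0.1,-0.045,-0.14,0.057,-0.475,0,0],
])

```text
clock: 6.43
position: [0.4688, -0.0573, 0.1772]
ee_rot: [1.132, 1.256, -1.13]
force: [0.8, -0.4, -0.9]
width: 0.454
```

```bash
python3 -c "
from look import *
st();plan(*NUT[2],.142,84); save('wrist','pics/w5.png')"
```

```text
t6.43 pos [ 0.4688 -0.0573  0.1772] psi 84.0 F [ 0.79 -0.38 -0.93] T [ 0.046  0.089 -0.036] j7e 0.110 j7 -1.33 w 0.454
psi now 84.0 shift [ 0.0439 -0.0015 -0.0018] rot [ 0.0005  0.0004 -0.0017]
```

View pics/w5.png

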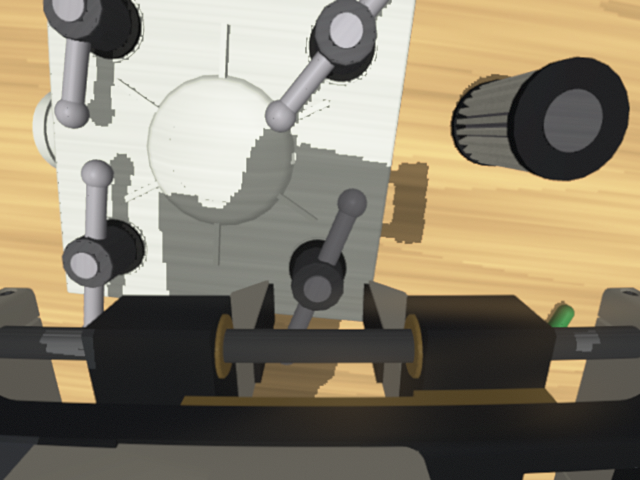

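Nut2's hub is at (318,288), between the fingers, with its bar clear of both.

Request:
step_arm([
  [0.1,0.044,-0.001,-0.001,0,0,0],
  [0.1,0.044,-0.001,-0.001,0,0,0],
  [1,0.044,-0.001,-0.001,0,0,0],
  [1,0.044,-0.001,-0.001,0,0,0],
  [1,0.044,-0.001,-0.001,0,0,0],
  [1,0.044,-0.001,-0.001,0,0,0],
  [1,0.044,-0.001,-0.001,0.1,0,0],
  [1,0.044,-0.001,-0.001,0.2,0,0],
  [1,0.0445,-0.001,-0.001,0.3,0,0],
  [1,0.0445,-0.001,-0.001,0.4,0,0],
])

```text
clock: 7.32
position: [0.4672, -0.0565, 0.142]
ee_rot: [1.439, 1.042, -1.436]
force: [2.1, -0.5, -2.6]
width: 0.293
```

```bash
python3 -c "
from look import *
st()"
```

```text
t7.32 pos [ 0.4672 -0.0565  0.142 ] psi 108.1 F [ 2.11 -0.54 -2.61] T [ 0.03  -0.261  0.103] j7e 2.270 j7 -1.68 w 0.293
```

Request:
step_arm([
  [1,0.0005,0,0,0.1,0,0],
  [1,0.0005,0,0,0.2,0,0],
  [1,0.001,0,0,0.3,0,0],
  [1,0.001,0,0,0.4,0,0],
  [1,0.001,0,0,0.5,0,0],
])

```text
clock: 7.73
position: [0.4675, -0.0561, 0.1415]
ee_rot: [1.797, 0.688, -1.792]
force: [1.4, 1.2, 1.3]
width: 0.293
```

```bash
python3 -c "
from look import *
st(); plan(*NUT[2],.178,138); plan(*NUT[4],.178,80)"
```

```text
t7.73 pos [ 0.4675 -0.0561  0.1415] psi 138.0 F [1.38 1.16 1.26] T [ 0.267 -0.19   0.079] j7e 2.185 j7 -2.14 w 0.293
psi now 138.0 shift [-0.0456 -0.     -0.0002] rot [-0.0007 -0.0023 -0.001 ]
psi now 138.0 shift [-0.0451 -0.0114 -0.2129] rot [-0.9674 -0.0016 -0.0021]
```

Request:
step_arm([
  [0.1,0,0,0,0,0,0],
  [0.1,0,0,0,0,0,0],
  [0.1,0,0,0,0,0,0],
  [0.1,-0.045,0,0,0,0,0],
  [0.1,-0.045,-0.011,-0.213,-0.967,0,0],
  [0.1,-0.045,-0.011,-0.213,-0.967,0,0],
  [0.1,-0.045,-0.011,-0.213,-0.967,0,0],
  [0.1,-0.045,-0.011,-0.213,-0.967,0,0],
  [0.1,-0.045,-0.011,-0.213,-0.967,0,0],
  [0.1,-0.045,-0.011,-0.213,-0.967,0,0],
  [0.1,-0.045,-0.011,-0.213,-0.967,0,0],
  [0.1,-0.045,-0.011,-0.213,-0.967,0,0],
])

```text
clock: 8.73
position: [0.5866, 0.0646, 0.1761]
ee_rot: [1.078, 1.287, -1.08]
force: [-0.7, -0.6, 0.0]
width: 0.451
```

Request:
step_arm([
  [0.1,0,0,0,0,0,0],
  [0.1,0,0,0,0,0,0],
])

```text
clock: 8.9
position: [0.5866, 0.0643, 0.1764]
ee_rot: [1.088, 1.282, -1.088]
force: [-0.4, 0.3, 0.7]
width: 0.453
```

```bash
python3 -c "
from look import *
st();plan(*NUT[4],.142,80); save('wrist','pics/w6.png')"
```

```text
t8.90 pos [0.5866 0.0643 0.1764] psi 80.6 F [-0.43  0.35  0.75] T [ 0.038  0.102 -0.07 ] j7e 0.916 j7 -1.46 w 0.453
psi now 80.6 shift [0.043  0.0018 0.    ] rot [-0.0105 -0.0004  0.0001]
```

View pics/w6.png

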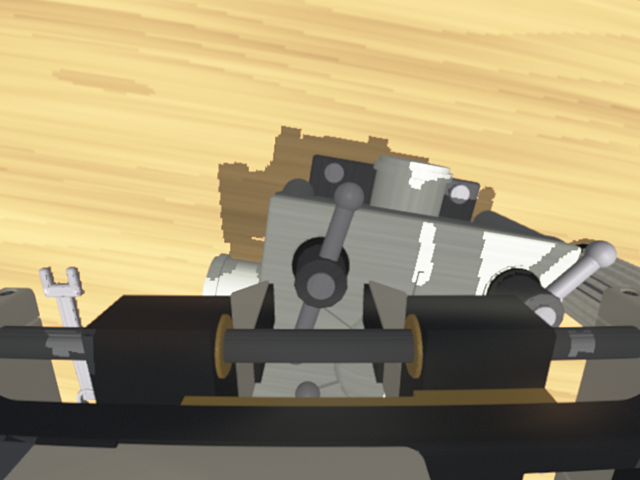

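Nut4's hub is at (320,285), between the fingers, and its bar is clear.

Request:
step_arm([
  [0.1,0.043,0.0015,0,0,0,0],
  [0.1,0.043,0.0015,0,0,0,0],
  [1,0.043,0.0015,0,0,0,0],
  [1,0.043,0.0015,0,0,0,0],
  [1,0.043,0.0015,0,0,0,0],
  [1,0.043,0.0015,0,0,0,0],
  [1,0.043,0.0015,0,0.1,0,0],
  [1,0.043,0.0015,0,0.2,0,0],
  [1,0.0435,0.0015,0,0.3,0,0],
  [1,0.0435,0.0015,0,0.4,0,0],
])

```text
clock: 9.78
position: [0.5883, 0.0634, 0.1425]
ee_rot: [1.397, 1.074, -1.397]
force: [-0.5, -5.3, -2.4]
width: 0.292
```

```bash
python3 -c "
from look import *
st()"
```

```text
t9.78 pos [0.5883 0.0634 0.1425] psi 104.9 F [-0.52 -5.32 -2.39] T [-0.985 -0.001  0.092] j7e 2.156 j7 -1.80 w 0.292
```

Request:
step_arm([
  [1,0.0005,0,0,0.1,0,0],
  [1,0.0005,0,0,0.2,0,0],
  [1,0.001,0,0,0.3,0,0],
  [1,0.001,0,0,0.4,0,0],
  [1,0.001,0,0,0.5,0,0],
])

```text
clock: 10.2
position: [0.5882, 0.0633, 0.142]
ee_rot: [1.759, 0.729, -1.757]
force: [-0.3, -6.7, 1.3]
width: 0.297
```

```bash
python3 -c "
from look import *
st(); plan(*NUT[4],.178,134); plan(*NUT[1],.178,65)"
```

```text
t10.20 pos [0.5882 0.0633 0.142 ] psi 134.8 F [-0.35 -6.74  1.33] T [-1.189  0.268  0.111] j7e 2.053 j7 -2.25 w 0.297
psi now 134.8 shift [-0.045  -0.0012 -0.0009] rot [-0.0141 -0.0002 -0.0016]
psi now 134.8 shift [-0.0452 -0.108   0.1062] rot [-1.1641e+00  8.0000e-04 -1.5000e-03]
```

Request:
step_arm([
  [0.1,0,0,0,0,0,0],
  [0.1,0,0,0,0,0,0],
  [0.1,0,0,0,0,0,0],
  [0.1,-0.045,0,0,0,0,0],
  [0.1,-0.045,-0.108,0.106,-1,0,0],
  [0.1,-0.045,-0.108,0.106,-1,0,0],
  [0.1,-0.045,-0.108,0.106,-1,0,0],
  [0.1,-0.045,-0.108,0.106,-1,0,0],
  [0.1,-0.045,-0.108,0.106,-1,0,0],
  [0.1,-0.045,-0.108,0.106,-1,0,0],
  [0.1,-0.045,-0.108,0.106,-1,0,0],
  [0.1,-0.045,-0.108,0.106,-1,0,0],
])

```text
clock: 11.2
position: [0.4669, 0.0654, 0.1774]
ee_rot: [1.038, 1.31, -1.035]
force: [0.2, 0.3, 0.0]
width: 0.448
```

Request:
step_arm([
  [0.1,0,0,0,-0.1,0,0],
  [0.1,0,0,0,-0.1,0,0],
])

```text
clock: 11.37
position: [0.467, 0.0652, 0.1773]
ee_rot: [0.96, 1.349, -0.958]
force: [-0.1, 0.6, 0.2]
width: 0.446
```

```bash
python3 -c "
from look import *
st();plan(.467,.0635,.141,69); save('wrist','pics/w7.png')"
```

```text
t11.37 pos [0.467  0.0652 0.1773] psi 70.8 F [-0.14  0.64  0.17] T [-0.006  0.104 -0.001] j7e 2.366 j7 -1.37 w 0.446
psi now 70.8 shift [ 0.0453 -0.0007  0.002 ] rot [-0.0301 -0.0004 -0.0011]
```

View pics/w7.png

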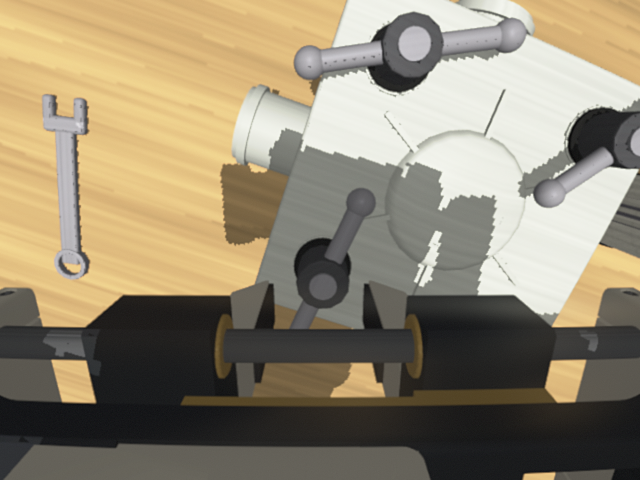

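Nut1's hub is at (323,285) and the bar is clear, so the first 54° turn held. Round 2 starts here.

Request:
step_arm([
  [0.1,0.045,0,0.001,0,0,0],
  [0.1,0.045,0,0.001,0,0,0],
  [1,0.045,0,0.001,0,0,0],
  [1,0.045,0,0.001,0,0,0],
  [1,0.045,0,0.001,0,0,0],
  [1,0.045,0,0.001,0,0,0],
  [1,0.045,0,0.001,0.1,0,0],
  [1,0.045,0,0.001,0.2,0,0],
  [1,0.0455,0,0.001,0.3,0,0],
  [1,0.0455,0,0.001,0.4,0,0],
])

```text
clock: 12.25
position: [0.4677, 0.0633, 0.1414]
ee_rot: [1.281, 1.161, -1.279]
force: [1.0, -4.5, -1.7]
width: 0.296
```

```bash
python3 -c "
from look import *
st()"
```

```text
t12.25 pos [0.4677 0.0633 0.1414] psi 95.5 F [ 1.   -4.54 -1.68] T [-0.846 -0.152  0.105] j7e 2.246 j7 -1.72 w 0.296
```

Request:
step_arm([
  [1,0.0005,0,0,0.1,0,0],
  [1,0.0005,0,0,0.2,0,0],
  [1,0.001,0,0,0.3,0,0],
  [1,0.001,0,0,0.4,0,0],
  [1,0.001,0,0,0.5,0,0],
])

```text
clock: 12.67
position: [0.4678, 0.0635, 0.1409]
ee_rot: [1.651, 0.849, -1.648]
force: [0.2, -4.2, 4.0]
width: 0.292
```

```bash
python3 -c "
from look import *
st(); plan(*NUT[3],.178,105)"
```

```text
t12.67 pos [0.4678 0.0635 0.1409] psi 125.5 F [ 0.21 -4.25  3.99] T [-0.974  0.227  0.144] j7e 2.101 j7 -2.18 w 0.292
psi now 125.5 shift [-0.0462  0.2091  0.0342] rot [-0.342  -0.001  -0.0014]
```

Request:
step_arm([
  [0.1,0,0,0,0,0,0],
  [0.1,0,0,0,0,0,0],
  [0.1,0,0,0,0,0,0],
  [0.1,-0.046,0,0,0,0,0],
  [0.1,-0.046,0.209,0.034,-0.342,0,0],
  [0.1,-0.046,0.209,0.034,-0.342,0,0],
  [0.1,-0.046,0.209,0.034,-0.342,0,0],
  [0.1,-0.046,0.209,0.034,-0.342,0,0],
  [0.1,-0.046,0.209,0.034,-0.342,0,0],
  [0.1,-0.046,0.209,0.034,-0.342,0,0],
  [0.1,-0.046,0.209,0.034,-0.342,0,0],
  [0.1,-0.046,0.209,0.034,-0.342,0,0],
])

```text
clock: 13.67
position: [0.5873, -0.0534, 0.1761]
ee_rot: [1.394, 1.08, -1.395]
force: [0.4, -0.0, -0.5]
width: 0.45
```

```bash
python3 -c "
from look import *
st();plan(*NUT[3],.141,105); save('wrist','pics/w8.png')"
```

```text
t13.67 pos [ 0.5873 -0.0534  0.1761] psi 104.6 F [ 0.45 -0.01 -0.47] T [ 0.086  0.139 -0.003] j7e 0.036 j7 -1.57 w 0.450
psi now 104.6 shift [0.0438 0.0017 0.003 ] rot [ 0.0072 -0.0007  0.0012]
```

View pics/w8.png

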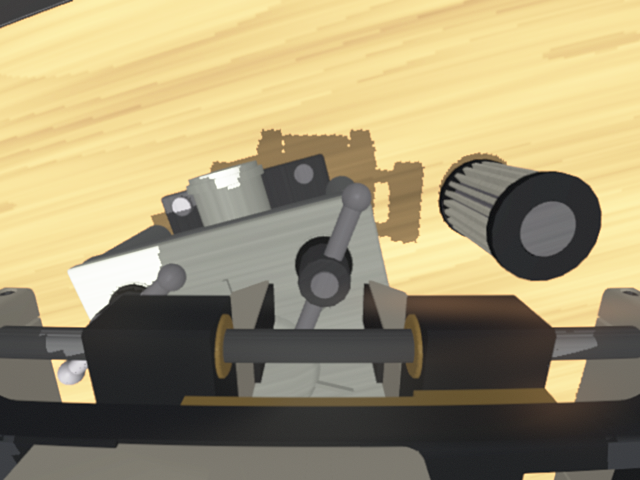

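Nut3's hub is at (325,285), between the pads, with its bar clear.

Request:
step_arm([
  [0.1,0.044,0.001,0.003,0,0,0],
  [0.1,0.044,0.001,0.003,0,0,0],
  [1,0.044,0.001,0.003,0,0,0],
  [1,0.044,0.001,0.003,0,0,0],
  [1,0.044,0.001,0.003,0,0,0],
  [1,0.044,0.001,0.003,0,0,0],
  [1,0.044,0.001,0.003,0.1,0,0],
  [1,0.044,0.001,0.003,0.2,0,0],
  [1,0.0445,0.001,0.003,0.3,0,0],
  [1,0.0445,0.001,0.003,0.4,0,0],
])

```text
clock: 14.55
position: [0.5885, -0.0569, 0.142]
ee_rot: [1.691, 0.807, -1.688]
force: [-1.5, 0.5, 2.7]
width: 0.287
```

```bash
python3 -c "
from look import *
st()"
```

```text
t14.55 pos [ 0.5885 -0.0569  0.142 ] psi 128.9 F [-1.46  0.53  2.73] T [0.141 0.657 0.183] j7e 2.009 j7 -1.90 w 0.287
```

Request:
step_arm([
  [1,0.0005,0,0,0.1,0,0],
  [1,0.0005,0,0,0.2,0,0],
  [1,0.001,0,0,0.3,0,0],
  [1,0.001,0,0,0.4,0,0],
  [1,0.001,0,0,0.5,0,0],
])

```text
clock: 14.97
position: [0.5883, -0.057, 0.1415]
ee_rot: [2.022, 0.377, -2.02]
force: [-3.9, 0.2, 7.8]
width: 0.295
```

```bash
python3 -c "
from look import *
st(); plan(*NUT[2],.178,99);plan(*NUT[2],.178,-42)"
```

```text
t14.97 pos [ 0.5883 -0.057   0.1415] psi 158.9 F [-3.87  0.21  7.82] T [0.144 1.045 0.173] j7e 1.920 j7 -2.33 w 0.295
psi now 158.9 shift [-0.0458 -0.0555  0.1404] rot [-9.987e-01 -1.300e-03 -3.000e-04]
psi now 158.9 shift [-0.0458 -0.0555  0.1404] rot [2.6513e+00 2.0000e-04 1.7000e-03]
```

Request:
step_arm([
  [0.1,0,0,0,0,0,0],
  [0.1,0,0,0,0,0,0],
  [0.1,0,0,0,0,0,0],
  [0.1,-0.046,0,0,0,0,0],
  [0.1,-0.046,-0.055,0.14,-1,0,0],
  [0.1,-0.046,-0.055,0.14,-1,0,0],
  [0.1,-0.046,-0.055,0.14,-1,0,0],
  [0.1,-0.046,-0.055,0.14,-1,0,0],
  [0.1,-0.046,-0.055,0.14,-1,0,0],
  [0.1,-0.046,-0.055,0.14,-1,0,0],
  [0.1,-0.046,-0.055,0.14,-1,0,0],
  [0.1,-0.046,-0.055,0.14,-1,0,0],
])

```text
clock: 15.97
position: [0.468, -0.0567, 0.1772]
ee_rot: [1.349, 1.112, -1.347]
force: [0.0, -0.4, 0.5]
width: 0.453
```

Request:
step_arm([
  [0.1,0,0,0,-1,0,0],
  [0.1,0,0,0,-1,0,0],
  [0.1,0,0,0,-1,0,0],
  [0.1,0,0,0,-1,0,0],
  [0.1,0,0,0,-1,0,0],
  [0.1,0,0,0,-1,0,0],
  [0.1,0,0,0,-1,0,0],
  [0.1,0,0,0,-1,0,0],
  [0.1,0,0,0,-1,0,0],
])

```text
clock: 16.72
position: [0.4681, -0.0569, 0.1771]
ee_rot: [0.558, 1.497, -0.558]
force: [0.2, -0.6, 1.4]
width: 0.451
```

Request:
step_arm([
  [0.1,0,0,0,-1,0,0],
  [0.1,0,0,0,-1,0,0],
  [0.1,0,0,0,-1,0,0],
  [0.1,0,0,0,-1,0,0],
  [0.1,0,0,0,-1,0,0],
  [0.1,0,0,0,-1,0,0],
  [0.1,0,0,0,-1,0,0],
  [0.1,0,0,0,-1,0,0],
  [0.1,0,0,0,-1,0,0],
])

```text
clock: 17.47
position: [0.4681, -0.0569, 0.1771]
ee_rot: [-0.262, 1.554, 0.262]
force: [-0.1, -0.0, -0.1]
width: 0.449
```

```bash
python3 -c "
from look import *
st();plan(*NUT[2],.178,-42)"
```

```text
t17.47 pos [ 0.4681 -0.0569  0.1771] psi -19.1 F [-0.08 -0.   -0.07] T [-0.025 -0.002 -0.005] j7e 0.518 j7 0.41 w 0.449
psi now -19.1 shift [-0.0011  0.0013 -0.0003] rot [-0.3813  0.0008  0.0004]
```

Request:
step_arm([
  [0.1,0,0,0,-0.367,0,0],
  [0.1,0,0,0,-0.367,0,0],
  [0.1,0,0,0,-0.367,0,0],
  [0.1,0,0,0,-0.367,0,0],
  [0.1,0,0,0,-0.367,0,0],
])

```text
clock: 17.88
position: [0.468, -0.057, 0.177]
ee_rot: [-0.553, 1.498, 0.553]
force: [0.5, -0.4, 0.5]
width: 0.449
```

```bash
python3 -c "
from look import *
st();plan(*NUT[2],.141,-41); save('wrist','pics/w9.png')"
```

```text
t17.88 pos [ 0.468 -0.057  0.177] psi -40.5 F [ 0.47 -0.4   0.47] T [ 0.049  0.004 -0.   ] j7e 1.080 j7 0.76 w 0.449
psi now -40.5 shift [0.045  0.0013 0.0003] rot [-0.0082  0.0005  0.0003]
```

View pics/w9.png

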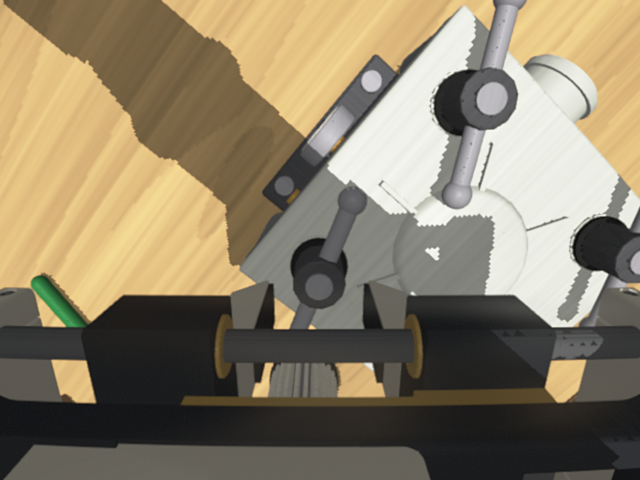

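Nut2's hub is at (319,287) and centred, with its bar clear.

Request:
step_arm([
  [0.1,0.045,0.001,0,0,0,0],
  [0.1,0.045,0.001,0,0,0,0],
  [1,0.045,0.001,0,0,0,0],
  [1,0.045,0.001,0,0,0,0],
  [1,0.045,0.001,0,0,0,0],
  [1,0.045,0.001,0,0,0,0],
  [1,0.045,0.001,0,0.1,0,0],
  [1,0.045,0.001,0,0.2,0,0],
  [1,0.0455,0.001,0,0.3,0,0],
  [1,0.0455,0.001,0,0.4,0,0],
])

```text
clock: 18.77
position: [0.468, -0.0562, 0.1414]
ee_rot: [-0.224, 1.557, 0.224]
force: [0.2, -0.1, 0.0]
width: 0.297
```

```bash
python3 -c "
from look import *
st()"
```

```text
t18.77 pos [ 0.468  -0.0562  0.1414] psi -16.4 F [ 0.15 -0.09  0.02] T [0.01  0.024 0.07 ] j7e 2.319 j7 0.38 w 0.297
```

Request:
step_arm([
  [1,0.0005,0,0,0.1,0,0],
  [1,0.0005,0,0,0.2,0,0],
  [1,0.001,0,0,0.3,0,0],
  [1,0.001,0,0,0.4,0,0],
  [1,0.001,0,0,0.5,0,0],
])

```text
clock: 19.18
position: [0.4683, -0.0562, 0.1409]
ee_rot: [0.187, 1.56, -0.186]
force: [-0.1, -0.4, 4.2]
width: 0.292
```

```bash
python3 -c "
from look import *
st(); plan(.5882,.0638,.178,-48)"
```

```text
t19.18 pos [ 0.4683 -0.0562  0.1409] psi 13.6 F [-0.1  -0.37  4.24] T [-0.059  0.146  0.114] j7e 2.250 j7 -0.09 w 0.292
psi now 13.6 shift [-0.0459  0.1812  0.1103] rot [-1.0274e+00  2.5000e-03  4.0000e-04]
```

Request:
step_arm([
  [0.1,0,0,0,0,0,0],
  [0.1,0,0,0,0,0,0],
  [0.1,0,0,0,0,0,0],
  [0.1,-0.046,0,0,0,0,0],
  [0.1,-0.046,0.181,0.11,-1,0,0],
  [0.1,-0.046,0.181,0.11,-1,0,0],
  [0.1,-0.046,0.181,0.11,-1,0,0],
  [0.1,-0.046,0.181,0.11,-1,0,0],
  [0.1,-0.046,0.181,0.11,-1,0,0],
  [0.1,-0.046,0.181,0.11,-1,0,0],
  [0.1,-0.046,0.181,0.11,-1,0,0],
  [0.1,-0.046,0.181,0.11,-1,0,0],
])

```text
clock: 20.18
position: [0.5864, 0.0646, 0.1761]
ee_rot: [-0.606, 1.485, 0.606]
force: [-0.8, -0.7, -0.7]
width: 0.451
```

Request:
step_arm([
  [0.1,0,0,0,0,0,0],
  [0.1,0,0,0,0,0,0],
])

```text
clock: 20.35
position: [0.5864, 0.0642, 0.1764]
ee_rot: [-0.597, 1.487, 0.598]
force: [0.2, -0.4, 0.0]
width: 0.449
```

```bash
python3 -c "
from look import *
st();plan(.5882,.0638,.141,-46); save('wrist','pics/w10.png')"
```

```text
t20.35 pos [0.5864 0.0642 0.1764] psi -43.8 F [ 0.24 -0.45  0.  ] T [ 0.048 -0.024  0.024] j7e 0.919 j7 0.60 w 0.449
psi now -43.8 shift [ 0.0442 -0.0019  0.0013] rot [-0.0372  0.0002 -0.0003]
```

View pics/w10.png

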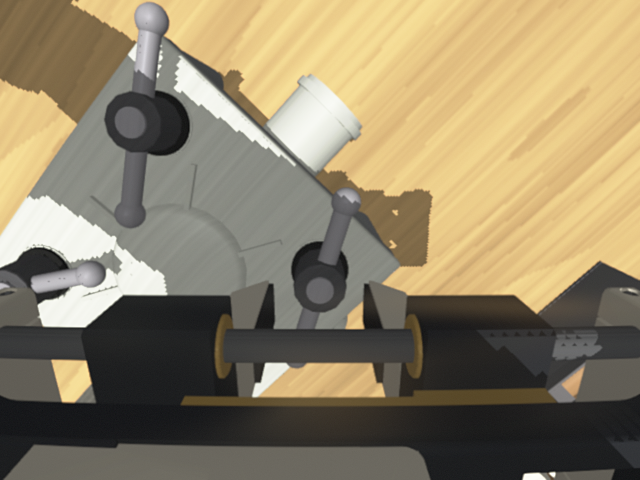

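Nut4's hub is at (320,287) and its bar is clear.

Request:
step_arm([
  [0.1,0.044,-0.001,0.001,0,0,0],
  [0.1,0.044,-0.001,0.001,0,0,0],
  [1,0.044,-0.001,0.001,0,0,0],
  [1,0.044,-0.001,0.001,0,0,0],
  [1,0.044,-0.001,0.001,0,0,0],
  [1,0.044,-0.001,0.001,0,0,0],
  [1,0.044,-0.001,0.001,0.1,0,0],
  [1,0.044,-0.001,0.001,0.2,0,0],
  [1,0.0445,-0.001,0.001,0.3,0,0],
  [1,0.0445,-0.001,0.001,0.4,0,0],
])

```text
clock: 21.23
position: [0.5878, 0.0642, 0.1419]
ee_rot: [-0.269, 1.553, 0.269]
force: [-1.3, -0.6, 1.3]
width: 0.293
```

```bash
python3 -c "
from look import *
st()"
```

```text
t21.23 pos [0.5878 0.0642 0.1419] psi -19.6 F [-1.33 -0.58  1.32] T [-0.203  0.274  0.022] j7e 2.174 j7 0.24 w 0.293
```

Request:
step_arm([
  [1,0.0005,0,0,0.1,0,0],
  [1,0.0005,0,0,0.2,0,0],
  [1,0.001,0,0,0.3,0,0],
  [1,0.001,0,0,0.4,0,0],
  [1,0.001,0,0,0.5,0,0],
])

```text
clock: 21.65
position: [0.5882, 0.0642, 0.1414]
ee_rot: [0.142, 1.564, -0.141]
force: [-0.6, -1.3, 2.7]
width: 0.293
```

```bash
python3 -c "
from look import *
st(); plan(.4675,.0633,.178,-55)"
```

```text
t21.65 pos [0.5882 0.0642 0.1414] psi 10.3 F [-0.6  -1.27  2.74] T [-0.361  0.237  0.207] j7e 2.010 j7 -0.21 w 0.293
psi now 10.3 shift [-0.046  -0.0282 -0.1481] rot [-1.0891e+00  2.0000e-03  5.0000e-04]
```

Request:
step_arm([
  [0.1,0,0,0,0,0,0],
  [0.1,0,0,0,0,0,0],
  [0.1,0,0,0,0,0,0],
  [0.1,-0.046,0,0,0,0,0],
  [0.1,-0.046,-0.028,-0.148,-1,0,0],
  [0.1,-0.046,-0.028,-0.148,-1,0,0],
  [0.1,-0.046,-0.028,-0.148,-1,0,0],
  [0.1,-0.046,-0.028,-0.148,-1,0,0],
  [0.1,-0.046,-0.028,-0.148,-1,0,0],
  [0.1,-0.046,-0.028,-0.148,-1,0,0],
  [0.1,-0.046,-0.028,-0.148,-1,0,0],
  [0.1,-0.046,-0.028,-0.148,-1,0,0],
])

```text
clock: 22.65
position: [0.4671, 0.0631, 0.1771]
ee_rot: [-0.651, 1.47, 0.651]
force: [0.4, -1.0, 0.1]
width: 0.452
```

Request:
step_arm([
  [0.1,0,0,0,0,0,0],
  [0.1,0,0,0,0,0,0],
])

```text
clock: 22.82
position: [0.4672, 0.0629, 0.1769]
ee_rot: [-0.642, 1.473, 0.642]
force: [0.7, 0.6, 0.1]
width: 0.454
```

```bash
python3 -c "
from look import *
st();plan(.4675,.0633,.140,-50); save('wrist','pics/w11.png')"
```

```text
t22.82 pos [0.4672 0.0629 0.1769] psi -47.1 F [0.69 0.59 0.05] T [ 0.079 -0.082 -0.011] j7e 0.992 j7 0.62 w 0.454
psi now -47.1 shift [0.0461 0.     0.0006] rot [-0.0482  0.0005  0.0001]
```

View pics/w11.png

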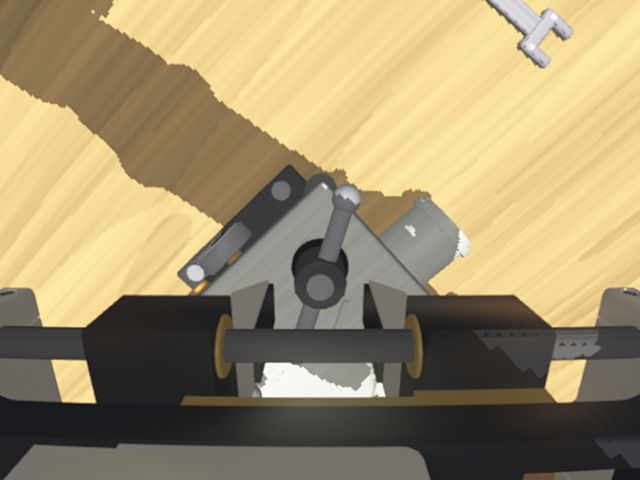

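Nut1's hub is at (320,287) and its bar is clear. Round 3 goes in small steps with torque checks.

Request:
step_arm([
  [0.1,0.046,0,0,0,0,0],
  [0.1,0.046,0,0,0,0,0],
  [1,0.046,0,0,0,0,0],
  [1,0.046,0,0,0,0,0],
  [1,0.046,0,0,0,0,0],
  [1,0.046,0,0,0,0,0],
  [1,0.046,0,0,0.1,0,0],
  [1,0.046,0,0,0.2,0,0],
])

```text
clock: 23.53
position: [0.4678, 0.0634, 0.1408]
ee_rot: [-0.478, 1.515, 0.479]
force: [2.3, 1.7, -3.8]
width: 0.293
```

```bash
python3 -c "
from look import *
st()"
```

```text
t23.53 pos [0.4678 0.0634 0.1408] psi -35.0 F [ 2.27  1.69 -3.75] T [ 0.417 -0.49   0.053] j7e 2.781 j7 0.44 w 0.293
```

Request:
step_arm([
  [1,0.0003,0,0,0.1,0,0],
])

```text
clock: 23.62
position: [0.4679, 0.0635, 0.1407]
ee_rot: [-0.396, 1.532, 0.396]
force: [1.3, 1.5, 0.7]
width: 0.294
```

```bash
python3 -c "
from look import *
st()"
```

```text
t23.62 pos [0.4679 0.0635 0.1407] psi -29.0 F [1.26 1.55 0.66] T [ 0.372 -0.159  0.114] j7e 2.316 j7 0.34 w 0.294
```

Request:
step_arm([
  [1,0.0003,0,0,0.1,0,0],
  [1,0.0003,0,0,0.2,0,0],
])

```text
clock: 23.78
position: [0.4679, 0.0634, 0.1406]
ee_rot: [-0.232, 1.556, 0.233]
force: [2.0, 1.8, -1.3]
width: 0.293
```

```bash
python3 -c "
from look import *
st()"
```

```text
t23.78 pos [0.4679 0.0634 0.1406] psi -17.0 F [ 2.03  1.77 -1.35] T [ 0.284 -0.325  0.144] j7e 2.214 j7 0.15 w 0.293
```

Request:
step_arm([
  [1,0.0003,0,0,0.08,0,0],
])

```text
clock: 23.87
position: [0.468, 0.0635, 0.1404]
ee_rot: [-0.166, 1.562, 0.167]
force: [0.5, 1.2, 5.4]
width: 0.291
```

```bash
python3 -c "
from look import *
st();plan(.5883,-.0567,.178,-25)"
```

```text
t23.87 pos [0.468  0.0635 0.1404] psi -12.2 F [0.48 1.2  5.42] T [0.242 0.089 0.244] j7e 1.269 j7 0.08 w 0.291
psi now -12.2 shift [-0.0467 -0.1785  0.1155] rot [-2.14e-01  2.40e-03 -1.00e-04]
```

Request:
step_arm([
  [0.1,0,0,0,0,0,0],
  [0.1,0,0,0,0,0,0],
  [0.1,0,0,0,0,0,0],
  [0.1,-0.047,0,0,0,0,0],
  [0.1,-0.047,-0.178,0.115,-0.2,0,0],
  [0.1,-0.047,-0.178,0.115,-0.2,0,0],
  [0.1,-0.047,-0.178,0.115,-0.2,0,0],
  [0.1,-0.047,-0.178,0.115,-0.2,0,0],
  [0.1,-0.047,-0.178,0.115,-0.2,0,0],
  [0.1,-0.047,-0.178,0.115,-0.2,0,0],
  [0.1,-0.047,-0.178,0.115,-0.2,0,0],
  [0.1,-0.047,-0.178,0.115,-0.2,0,0],
])

```text
clock: 24.87
position: [0.5866, -0.0551, 0.1765]
ee_rot: [-0.335, 1.546, 0.337]
force: [-0.2, -0.3, -0.4]
width: 0.452
```

```bash
python3 -c "
from look import *
st();plan(.5883,-.0567,.140,-24); save('wrist','pics/w12.png')"
```

```text
t24.87 pos [ 0.5866 -0.0551  0.1765] psi -24.6 F [-0.23 -0.28 -0.4 ] T [ 0.075 -0.049  0.017] j7e 0.034 j7 0.56 w 0.452
psi now -24.6 shift [ 0.0456 -0.0028  0.0011] rot [ 0.0093 -0.0008 -0.0013]
```

View pics/w12.png

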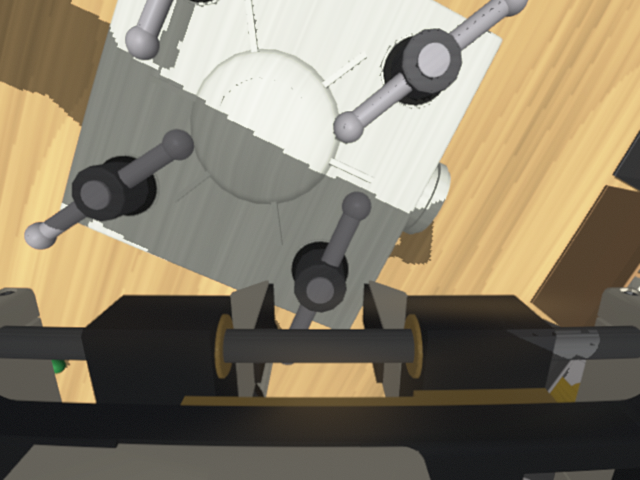

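Nut3's hub is at (319,287) and its bar is clear.

Request:
step_arm([
  [0.1,0.0455,-0.002,0.001,0,0,0],
  [0.1,0.0455,-0.002,0.001,0,0,0],
  [1,0.0455,-0.002,0.001,0,0,0],
  [1,0.0455,-0.002,0.001,0,0,0],
  [1,0.0455,-0.002,0.001,0,0,0],
  [1,0.0455,-0.002,0.001,0,0,0],
  [1,0.0455,-0.002,0.001,0.1,0,0],
  [1,0.0455,-0.002,0.001,0.2,0,0],
])

```text
clock: 25.58
position: [0.5884, -0.0572, 0.1415]
ee_rot: [-0.167, 1.565, 0.168]
force: [-5.9, 0.5, 2.0]
width: 0.296
```

```bash
python3 -c "
from look import *
st()"
```

```text
t25.58 pos [ 0.5884 -0.0572  0.1415] psi -12.2 F [-5.94  0.47  2.01] T [0.022 1.068 0.194] j7e 2.441 j7 0.39 w 0.296
```

Request:
step_arm([
  [1,0.0003,0,0,0.1,0,0],
])

```text
clock: 25.67
position: [0.5883, -0.0573, 0.1413]
ee_rot: [-0.084, 1.57, 0.085]
force: [-6.9, -0.4, 7.1]
width: 0.291
```

```bash
python3 -c "
from look import *
st()"
```

```text
t25.67 pos [ 0.5883 -0.0573  0.1413] psi -6.2 F [-6.86 -0.42  7.1 ] T [0.071 1.441 0.252] j7e 2.022 j7 0.30 w 0.291
```

Request:
step_arm([
  [1,0.0003,0,0,0.1,0,0],
])

```text
clock: 25.75
position: [0.5883, -0.0573, 0.1412]
ee_rot: [-0.002, 1.571, 0.003]
force: [-8.0, 0.7, 9.1]
width: 0.291
```

```bash
python3 -c "
from look import *
st()"
```

```text
t25.75 pos [ 0.5883 -0.0573  0.1412] psi -0.2 F [-7.95  0.67  9.14] T [0.064 1.685 0.257] j7e 1.952 j7 0.22 w 0.291
```

```bash
python3 -c "
from look import *
plan(.468,-.0562,.178,14)"
```

```text
psi now -0.2 shift [-0.0459  0.0019 -0.1504] rot [ 0.2365 -0.0006 -0.0005]
```

Request:
step_arm([
  [0.1,0,0,0,0,0,0],
  [0.1,0,0,0,0,0,0],
  [0.1,0,0,0,0,0,0],
  [0.1,-0.046,0,0,0,0,0],
  [0.1,-0.046,0.001,-0.15,0.236,0,0],
  [0.1,-0.046,0.001,-0.15,0.236,0,0],
  [0.1,-0.046,0.001,-0.15,0.236,0,0],
  [0.1,-0.046,0.001,-0.15,0.236,0,0],
  [0.1,-0.046,0.001,-0.15,0.236,0,0],
  [0.1,-0.046,0.001,-0.15,0.236,0,0],
  [0.1,-0.046,0.001,-0.15,0.236,0,0],
])

```text
clock: 26.67
position: [0.4705, -0.0574, 0.1772]
ee_rot: [0.187, 1.561, -0.187]
force: [0.6, -0.2, -0.2]
width: 0.45
```

```bash
python3 -c "
from look import *
st();plan(.468,-.0562,.140,14); save('wrist','pics/w13.png')"
```

```text
t26.67 pos [ 0.4705 -0.0574  0.1772] psi 13.6 F [ 0.65 -0.24 -0.22] T [0.021 0.011 0.012] j7e 0.016 j7 -0.06 w 0.450
psi now 13.6 shift [ 0.0465  0.0008 -0.0035] rot [ 0.0059  0.0019 -0.0002]
```

View pics/w13.png

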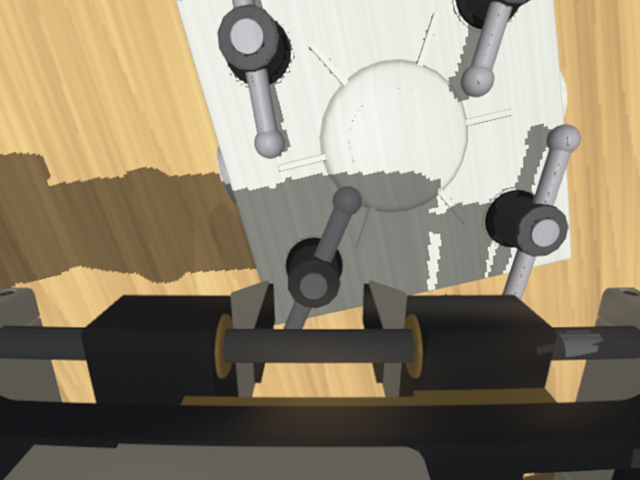

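Nut2's hub is at (313,285), about 2.5 mm left, which matches the settling error. I'll correct by z −0.003.

Request:
step_arm([
  [0.1,0.0465,0.001,-0.003,0,0,0],
  [0.1,0.0465,0.001,-0.003,0,0,0],
  [1,0.0465,0.001,-0.003,0,0,0],
  [1,0.0465,0.001,-0.003,0,0,0],
  [1,0.0465,0.001,-0.003,0,0,0],
  [1,0.0465,0.001,-0.003,0,0,0],
  [1,0.0465,0.001,-0.003,0.1,0,0],
  [1,0.0465,0.001,-0.003,0.2,0,0],
  [1,0.0465,0.001,-0.003,0.3,0,0],
])

```text
clock: 27.47
position: [0.4682, -0.0566, 0.1403]
ee_rot: [0.438, 1.523, -0.437]
force: [5.9, -2.6, -9.3]
width: 0.294
```

```bash
python3 -c "
from look import *
st()"
```

```text
t27.47 pos [ 0.4682 -0.0566  0.1403] psi 32.0 F [ 5.95 -2.62 -9.28] T [-0.497 -1.01   0.144] j7e 2.197 j7 -0.31 w 0.294
```

Request:
step_arm([
  [1,0.0003,0,0,0.1,0,0],
])

```text
clock: 27.55
position: [0.4682, -0.0567, 0.1402]
ee_rot: [0.519, 1.505, -0.518]
force: [3.9, -2.4, -2.3]
width: 0.289
```

```bash
python3 -c "
from look import *
st()"
```

```text
t27.55 pos [ 0.4682 -0.0567  0.1402] psi 38.0 F [ 3.87 -2.43 -2.29] T [-0.483 -0.541  0.24 ] j7e 2.033 j7 -0.40 w 0.289
```

Request:
step_arm([
  [1,0.0003,0,0,0.1,0,0],
])

```text
clock: 27.63
position: [0.4683, -0.0566, 0.1402]
ee_rot: [0.6, 1.483, -0.599]
force: [2.9, -1.7, 0.3]
width: 0.293
```

```bash
python3 -c "
from look import *
st()"
```

```text
t27.63 pos [ 0.4683 -0.0566  0.1402] psi 44.0 F [ 2.94 -1.71  0.34] T [-0.407 -0.357  0.322] j7e 1.915 j7 -0.50 w 0.293
```

```bash
python3 -c "
from look import *
plan(.588,.064,.177,8)"
```

```text
psi now 44.0 shift [-0.0456  0.2125  0.0031] rot [-0.5997  0.0029 -0.0009]
```

Request:
step_arm([
  [0.1,0,0,0,0,0,0],
  [0.1,0,0,0,0,0,0],
  [0.1,0,0,0,0,0,0],
  [0.1,-0.046,0,0,0,0,0],
  [0.1,-0.046,0.2125,0.003,-0.6,0,0],
  [0.1,-0.046,0.2125,0.003,-0.6,0,0],
  [0.1,-0.046,0.2125,0.003,-0.6,0,0],
  [0.1,-0.046,0.2125,0.003,-0.6,0,0],
  [0.1,-0.046,0.2125,0.003,-0.6,0,0],
  [0.1,-0.046,0.2125,0.003,-0.6,0,0],
  [0.1,-0.046,0.2125,0.003,-0.6,0,0],
  [0.1,-0.046,0.2125,0.003,-0.6,0,0],
])

```text
clock: 28.63
position: [0.5851, 0.0636, 0.1758]
ee_rot: [0.109, 1.569, -0.109]
force: [-0.1, -0.2, -0.1]
width: 0.451
```

```bash
python3 -c "
from look import *
st();plan(.588,.064,.140,8); save('wrist','pics/w14.png')"
```

```text
t28.63 pos [0.5851 0.0636 0.1758] psi 8.0 F [-0.12 -0.18 -0.14] T [-0.101 -0.025  0.066] j7e 0.141 j7 -0.14 w 0.451
psi now 8.0 shift [0.0448 0.001  0.0035] rot [ 0.0007 -0.0008  0.0005]
```

View pics/w14.png

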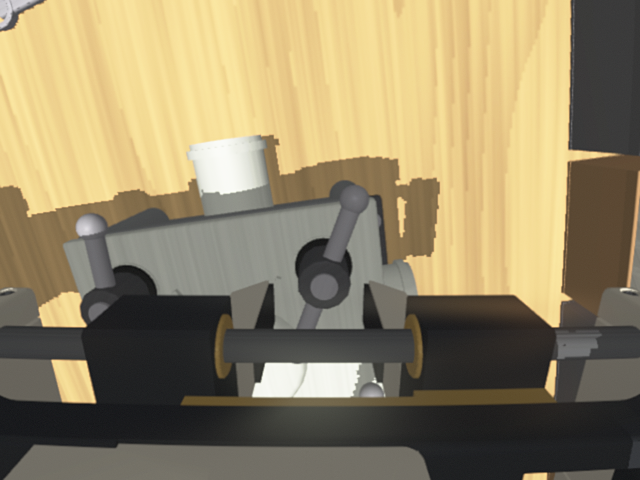

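Nut4's hub is at (325,285) and its bar is clear.

Request:
step_arm([
  [0.1,0.045,0.001,0.003,0,0,0],
  [0.1,0.045,0.001,0.003,0,0,0],
  [1,0.045,0.001,0.003,0,0,0],
  [1,0.045,0.001,0.003,0,0,0],
  [1,0.045,0.001,0.003,0,0,0],
  [1,0.045,0.001,0.003,0,0,0],
  [1,0.045,0.001,0.003,0.1,0,0],
  [1,0.045,0.001,0.003,0.2,0,0],
])

```text
clock: 29.35
position: [0.5886, 0.065, 0.141]
ee_rot: [0.274, 1.552, -0.273]
force: [-1.9, -2.2, 1.8]
width: 0.295
```

```bash
python3 -c "
from look import *
st()"
```

```text
t29.35 pos [0.5886 0.065  0.141 ] psi 20.0 F [-1.91 -2.22  1.8 ] T [-0.307  0.48   0.179] j7e 2.456 j7 -0.30 w 0.295
```

Request:
step_arm([
  [1,0.0003,0,0,0.1,0,0],
])

```text
clock: 29.43
position: [0.5889, 0.065, 0.1409]
ee_rot: [0.356, 1.54, -0.356]
force: [-2.3, -2.3, 5.8]
width: 0.294
```

```bash
python3 -c "
from look import *
st()"
```

```text
t29.43 pos [0.5889 0.065  0.1409] psi 26.0 F [-2.3  -2.35  5.78] T [-0.457  0.674  0.265] j7e 1.941 j7 -0.39 w 0.294
```

Request:
step_arm([
  [1,0.0003,0,0,0.1,0,0],
])

```text
clock: 29.52
position: [0.589, 0.0649, 0.1409]
ee_rot: [0.438, 1.524, -0.437]
force: [-2.9, -2.7, 6.9]
width: 0.294
```

```bash
python3 -c "
from look import *
st()"
```

```text
t29.52 pos [0.589  0.0649 0.1409] psi 32.0 F [-2.88 -2.66  6.89] T [-0.52   0.691  0.44 ] j7e 1.802 j7 -0.48 w 0.294
```

```bash
python3 -c "
from look import *
plan(.468,.0634,.177,-14)"
```

```text
psi now 32.0 shift [-0.0454 -0.0818 -0.1272] rot [-7.668e-01  1.700e-03 -3.000e-04]
```

Request:
step_arm([
  [0.1,0,0,0,0,0,0],
  [0.1,0,0,0,0,0,0],
  [0.1,0,0,0,0,0,0],
  [0.1,-0.0455,0,0,0,0,0],
  [0.1,-0.0455,-0.082,-0.127,-0.767,0,0],
  [0.1,-0.0455,-0.082,-0.127,-0.767,0,0],
  [0.1,-0.0455,-0.082,-0.127,-0.767,0,0],
  [0.1,-0.0455,-0.082,-0.127,-0.767,0,0],
  [0.1,-0.0455,-0.082,-0.127,-0.767,0,0],
  [0.1,-0.0455,-0.082,-0.127,-0.767,0,0],
  [0.1,-0.0455,-0.082,-0.127,-0.767,0,0],
  [0.1,-0.0455,-0.082,-0.127,-0.767,0,0],
])

```text
clock: 30.52
position: [0.4678, 0.0631, 0.1762]
ee_rot: [-0.199, 1.561, 0.199]
force: [0.2, -0.7, 0.7]
width: 0.45
```

```bash
python3 -c "
from look import *
st();plan(.468,.0634,.140,-14); save('wrist','pics/w15.png')"
```

```text
t30.52 pos [0.4678 0.0631 0.1762] psi -14.5 F [ 0.19 -0.75  0.65] T [-0.011 -0.003 -0.023] j7e 1.526 j7 0.13 w 0.450
psi now -14.5 shift [0.0452 0.0003 0.0003] rot [ 0.0088  0.001  -0.0003]
```

View pics/w15.png

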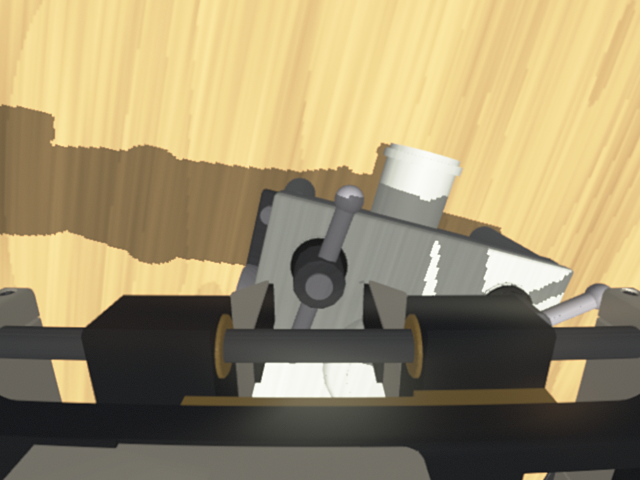

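Nut1's hub is at (319,287) and its bar is clear. I'll snug it gradually.

Request:
step_arm([
  [0.1,0.0455,0,0,0,0,0],
  [0.1,0.0455,0,0,0,0,0],
  [1,0.0455,0,0,0,0,0],
  [1,0.0455,0,0,0,0,0],
  [1,0.0455,0,0,0,0,0],
  [1,0.0455,0,0,0,0,0],
  [1,0.0455,0,0,0.05,0,0],
])

```text
clock: 31.15
position: [0.4681, 0.0631, 0.1404]
ee_rot: [-0.155, 1.564, 0.156]
force: [-1.0, -0.3, 2.3]
width: 0.294
```

```bash
python3 -c "
from look import *
st()"
```

```text
t31.15 pos [0.4681 0.0631 0.1404] psi -11.4 F [-0.95 -0.34  2.25] T [-0.162  0.16   0.113] j7e 2.008 j7 0.11 w 0.294
```

Request:
step_arm([
  [1,0,0,0,0.05,0,0],
])

```text
clock: 31.23
position: [0.4681, 0.0631, 0.1404]
ee_rot: [-0.112, 1.566, 0.113]
force: [-0.5, -1.3, 2.7]
width: 0.29
```

```bash
python3 -c "
from look import *
st()"
```

```text
t31.23 pos [0.4681 0.0631 0.1404] psi -8.2 F [-0.49 -1.31  2.68] T [-0.15   0.207  0.221] j7e 1.171 j7 0.06 w 0.290
```

Request:
step_arm([
  [1,0,0,0,0.05,0,0],
])

```text
clock: 31.32
position: [0.468, 0.0631, 0.1403]
ee_rot: [-0.071, 1.568, 0.071]
force: [-0.4, -1.0, 2.6]
width: 0.297
```

```bash
python3 -c "
from look import *
st()"
```

```text
t31.32 pos [0.468  0.0631 0.1403] psi -5.2 F [-0.36 -0.96  2.57] T [-0.204  0.156  0.277] j7e 0.919 j7 0.01 w 0.297
```

Request:
step_arm([
  [1,0,0,0,0.05,0,0],
])

```text
clock: 31.4
position: [0.4681, 0.0631, 0.1404]
ee_rot: [-0.03, 1.569, 0.03]
force: [-0.7, -0.6, 1.8]
width: 0.296
```

```bash
python3 -c "
from look import *
st()"
```

```text
t31.40 pos [0.4681 0.0631 0.1404] psi -2.2 F [-0.74 -0.61  1.79] T [-0.178  0.121  0.312] j7e 0.853 j7 -0.03 w 0.296
```

Request:
step_arm([
  [1,0,0,0,0.04,0,0],
])

```text
clock: 31.48
position: [0.468, 0.0631, 0.1403]
ee_rot: [0.003, 1.569, -0.003]
force: [-0.3, -1.0, 1.8]
width: 0.292
```

```bash
python3 -c "
from look import *
st()"
```

```text
t31.48 pos [0.468  0.0631 0.1403] psi 0.2 F [-0.32 -0.96  1.79] T [-0.2    0.108  0.351] j7e 0.372 j7 -0.07 w 0.292
```

```bash
python3 -c "
from look import *
plan(.5883,-.0572,.177,4)"
```

```text
psi now 0.2 shift [-0.0457 -0.1498  0.151 ] rot [ 0.063   0.0012 -0.0004]
```

Request:
step_arm([
  [0.1,0,0,0,0,0,0],
  [0.1,0,0,0,0,0,0],
  [0.1,0,0,0,0,0,0],
  [0.1,-0.0455,0,0,0,0,0],
  [0.1,-0.0455,-0.15,0.151,0.06,0,0],
  [0.1,-0.0455,-0.15,0.151,0.06,0,0],
  [0.1,-0.0455,-0.15,0.151,0.06,0,0],
  [0.1,-0.0455,-0.15,0.151,0.06,0,0],
  [0.1,-0.0455,-0.15,0.151,0.06,0,0],
  [0.1,-0.0455,-0.15,0.151,0.06,0,0],
  [0.1,-0.0455,-0.15,0.151,0.06,0,0],
  [0.1,-0.0455,-0.15,0.151,0.06,0,0],
])

```text
clock: 32.48
position: [0.5874, -0.0558, 0.1755]
ee_rot: [0.05, 1.571, -0.049]
force: [-0.8, 0.1, -1.3]
width: 0.451
```

```bash
python3 -c "
from look import *
st();plan(.5883,-.0572,.140,4); save('wrist','pics/w16.png')"
```

```text
t32.48 pos [ 0.5874 -0.0558  0.1755] psi 3.6 F [-0.77  0.12 -1.27] T [ 0.004 -0.019  0.004] j7e 0.015 j7 0.17 w 0.451
psi now 3.6 shift [ 0.0444 -0.0017  0.0013] rot [ 0.0068 -0.001  -0.0008]
```

View pics/w16.png

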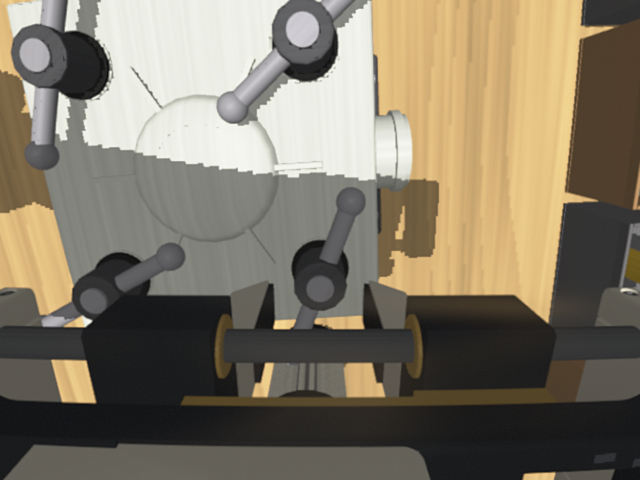

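Nut3's hub is at (320,287), so the pads will take it cleanly.

Request:
step_arm([
  [0.1,0.044,-0.001,0.001,0,0,0],
  [0.1,0.044,-0.001,0.001,0,0,0],
  [1,0.044,-0.001,0.001,0,0,0],
  [1,0.044,-0.001,0.001,0,0,0],
  [1,0.044,-0.001,0.001,0,0,0],
  [1,0.044,-0.001,0.001,0,0,0],
  [1,0.044,-0.001,0.001,0.05,0,0],
])

```text
clock: 33.12
position: [0.5882, -0.0574, 0.1417]
ee_rot: [0.091, 1.57, -0.09]
force: [-5.9, 1.5, 3.9]
width: 0.289
```

```bash
python3 -c "
from look import *
st()"
```

```text
t33.12 pos [ 0.5882 -0.0574  0.1417] psi 6.6 F [-5.9   1.5   3.92] T [0.301 1.323 0.253] j7e 1.797 j7 0.15 w 0.289
```

Request:
step_arm([
  [1,0,0,0,0.05,0,0],
])

```text
clock: 33.2
position: [0.5881, -0.0574, 0.1416]
ee_rot: [0.135, 1.568, -0.133]
force: [-5.7, 0.7, 3.4]
width: 0.294
```

```bash
python3 -c "
from look import *
st()"
```

```text
t33.20 pos [ 0.5881 -0.0574  0.1416] psi 9.8 F [-5.72  0.65  3.4 ] T [0.308 1.306 0.385] j7e 1.000 j7 0.10 w 0.294
```

Request:
step_arm([
  [1,0,0,0,0.04,0,0],
])

```text
clock: 33.28
position: [0.5881, -0.0574, 0.1416]
ee_rot: [0.168, 1.565, -0.166]
force: [-5.5, 1.1, 4.2]
width: 0.29
```

```bash
python3 -c "
from look import *
st()"
```

```text
t33.28 pos [ 0.5881 -0.0574  0.1416] psi 12.2 F [-5.54  1.13  4.21] T [0.24  1.35  0.352] j7e 0.349 j7 0.07 w 0.290
```

```bash
python3 -c "
from look import *
plan(.4682,-.0565,.177,45)"
```

```text
psi now 12.2 shift [-0.0441 -0.0305 -0.1468] rot [ 5.469e-01 -1.400e-03 -4.000e-04]
```

Request:
step_arm([
  [0.1,0,0,0,0,0,0],
  [0.1,0,0,0,0,0,0],
  [0.1,0,0,0,0,0,0],
  [0.1,-0.044,0,0,0,0,0],
  [0.1,-0.044,-0.0305,-0.147,0.547,0,0],
  [0.1,-0.044,-0.0305,-0.147,0.547,0,0],
  [0.1,-0.044,-0.0305,-0.147,0.547,0,0],
  [0.1,-0.044,-0.0305,-0.147,0.547,0,0],
  [0.1,-0.044,-0.0305,-0.147,0.547,0,0],
  [0.1,-0.044,-0.0305,-0.147,0.547,0,0],
  [0.1,-0.044,-0.0305,-0.147,0.547,0,0],
  [0.1,-0.044,-0.0305,-0.147,0.547,0,0],
])

```text
clock: 34.28
position: [0.4695, -0.0572, 0.176]
ee_rot: [0.61, 1.482, -0.61]
force: [0.3, 1.2, 0.7]
width: 0.452
```

```bash
python3 -c "
from look import *
st();plan(.4682,-.0565,.140,45); save('wrist','pics/w17.png')"
```

```text
t34.28 pos [ 0.4695 -0.0572  0.176 ] psi 44.7 F [0.28 1.21 0.68] T [ 0.034  0.087 -0.013] j7e -0.049 j7 -0.52 w 0.452
psi now 44.7 shift [ 0.045  -0.0005 -0.0018] rot [ 0.0046  0.0007 -0.0003]
```

View pics/w17.png

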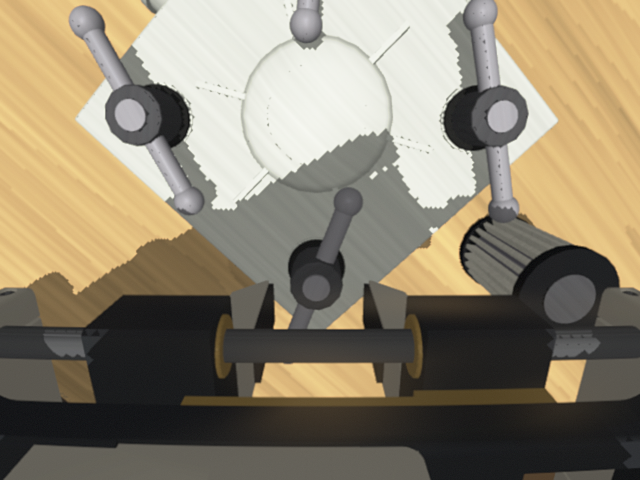

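Nut2's hub is at (316,286) and its bar is clear.

Request:
step_arm([
  [0.1,0.045,0,-0.0015,0,0,0],
  [0.1,0.045,0,-0.0015,0,0,0],
  [1,0.045,0,-0.0015,0,0,0],
  [1,0.045,0,-0.0015,0,0,0],
  [1,0.045,0,-0.0015,0,0,0],
  [1,0.045,0,-0.0015,0,0,0],
  [1,0.045,0,-0.0015,0.05,0,0],
])

```text
clock: 34.92
position: [0.4684, -0.0565, 0.1407]
ee_rot: [0.652, 1.469, -0.651]
force: [-0.4, -1.4, 1.9]
width: 0.295
```

```bash
python3 -c "
from look import *
st()"
```

```text
t34.92 pos [ 0.4684 -0.0565  0.1407] psi 47.8 F [-0.43 -1.36  1.89] T [-0.227  0.331  0.419] j7e 1.649 j7 -0.51 w 0.295
```

Request:
step_arm([
  [1,0,0,0,0.05,0,0],
])

```text
clock: 35.0
position: [0.4684, -0.0566, 0.1407]
ee_rot: [0.695, 1.456, -0.694]
force: [-1.4, -0.4, 0.7]
width: 0.294
```

```bash
python3 -c "
from look import *
st()"
```

```text
t35.00 pos [ 0.4684 -0.0566  0.1407] psi 51.0 F [-1.4  -0.41  0.7 ] T [-0.253  0.305  0.455] j7e 0.862 j7 -0.56 w 0.294
```

```bash
python3 -c "
from look import *
plan(.5889,.0648,.177,32)"
```

```text
psi now 51.0 shift [-0.0452  0.2126 -0.0231] rot [-0.3164  0.0009 -0.0009]
```

Request:
step_arm([
  [0.1,0,0,0,0,0,0],
  [0.1,0,0,0,0,0,0],
  [0.1,0,0,0,0,0,0],
  [0.1,-0.045,0,0,0,0,0],
  [0.1,-0.045,0.2125,-0.023,-0.316,0,0],
  [0.1,-0.045,0.2125,-0.023,-0.316,0,0],
  [0.1,-0.045,0.2125,-0.023,-0.316,0,0],
  [0.1,-0.045,0.2125,-0.023,-0.316,0,0],
  [0.1,-0.045,0.2125,-0.023,-0.316,0,0],
  [0.1,-0.045,0.2125,-0.023,-0.316,0,0],
  [0.1,-0.045,0.2125,-0.023,-0.316,0,0],
  [0.1,-0.045,0.2125,-0.023,-0.316,0,0],
])

```text
clock: 36.0
position: [0.5876, 0.0638, 0.1758]
ee_rot: [0.437, 1.527, -0.438]
force: [-0.4, -0.4, -0.2]
width: 0.452
```

```bash
python3 -c "
from look import *
st();plan(.5889,.0648,.140,32); save('wrist','pics/w18.png')"
```

```text
t36.00 pos [0.5876 0.0638 0.1758] psi 32.0 F [-0.41 -0.39 -0.2 ] T [-0.029  0.011 -0.007] j7e 0.007 j7 -0.47 w 0.452
psi now 32.0 shift [0.0447 0.0019 0.0008] rot [-0.0002 -0.0002  0.0007]
```

View pics/w18.png

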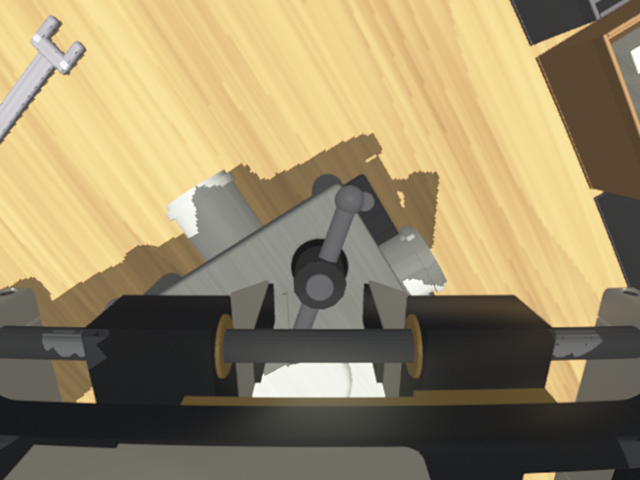

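Nut4's hub is at (320,287) and its bar is clear. I'll probe it with a small turn.

Request:
step_arm([
  [0.1,0.0445,0.001,0.001,0,0,0],
  [0.1,0.0445,0.001,0.001,0,0,0],
  [1,0.0445,0.001,0.001,0,0,0],
  [1,0.0445,0.001,0.001,0,0,0],
  [1,0.0445,0.001,0.001,0,0,0],
  [1,0.0445,0.001,0.001,0,0,0],
  [1,0.0445,0.001,0.001,0.025,0,0],
])

```text
clock: 36.63
position: [0.5893, 0.0652, 0.1414]
ee_rot: [0.458, 1.522, -0.457]
force: [-4.6, -1.9, 6.8]
width: 0.292
```

```bash
python3 -c "
from look import *
st()"
```

```text
t36.63 pos [0.5893 0.0652 0.1414] psi 33.4 F [-4.63 -1.88  6.77] T [-0.232  1.244  0.319] j7e 0.669 j7 -0.47 w 0.292
```

Request:
step_arm([
  [1,0,0,0,0.025,0,0],
])

```text
clock: 36.72
position: [0.5893, 0.0652, 0.1414]
ee_rot: [0.479, 1.517, -0.478]
force: [-4.9, -1.0, 7.0]
width: 0.298
```

```bash
python3 -c "
from look import *
st()"
```

```text
t36.72 pos [0.5893 0.0652 0.1414] psi 35.0 F [-4.9  -1.01  7.01] T [-0.181  1.101  0.407] j7e 0.249 j7 -0.49 w 0.298
```

```bash
python3 -c "
from look import *
plan(.468,.0632,.177,0)"
```

```text
psi now 35.0 shift [-0.0446 -0.089  -0.1228] rot [-5.836e-01  3.000e-04 -4.000e-04]
```

Request:
step_arm([
  [0.1,0,0,0,0,0,0],
  [0.1,0,0,0,0,0,0],
  [0.1,0,0,0,0,0,0],
  [0.1,-0.0445,0,0,0,0,0],
  [0.1,-0.0445,-0.089,-0.123,-0.584,0,0],
  [0.1,-0.0445,-0.089,-0.123,-0.584,0,0],
  [0.1,-0.0445,-0.089,-0.123,-0.584,0,0],
  [0.1,-0.0445,-0.089,-0.123,-0.584,0,0],
  [0.1,-0.0445,-0.089,-0.123,-0.584,0,0],
  [0.1,-0.0445,-0.089,-0.123,-0.584,0,0],
  [0.1,-0.0445,-0.089,-0.123,-0.584,0,0],
  [0.1,-0.0445,-0.089,-0.123,-0.584,0,0],
])

```text
clock: 37.72
position: [0.4686, 0.0633, 0.1759]
ee_rot: [0.002, 1.57, -0.002]
force: [0.6, 0.1, -1.1]
width: 0.447
```

```bash
python3 -c "
from look import *
st();plan(.468,.0632,.140,0); save('wrist','pics/w19.png')"
```

```text
t37.72 pos [0.4686 0.0633 0.1759] psi 0.1 F [ 0.64  0.06 -1.06] T [-0.027  0.046 -0.042] j7e 0.084 j7 -0.08 w 0.447
psi now 0.1 shift [ 0.0449 -0.0001 -0.0007] rot [-0.0024  0.0006  0.0001]
```

View pics/w19.png

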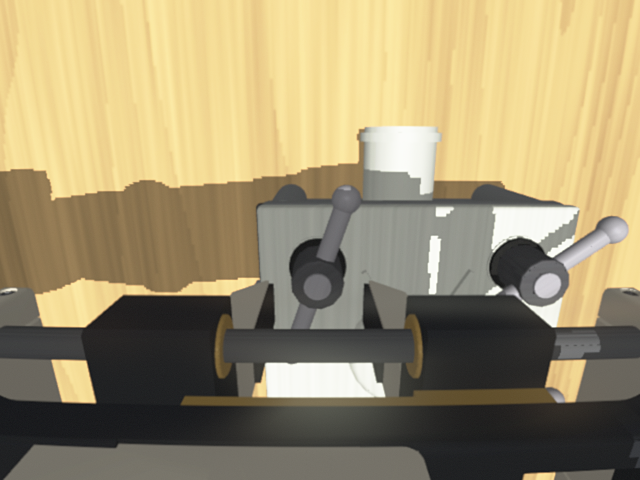

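Nut1's hub is at (318,287) and its bar is clear.

Request:
step_arm([
  [0.1,0.045,0,0,0,0,0],
  [0.1,0.045,0,0,0,0,0],
  [1,0.045,0,0,0,0,0],
  [1,0.045,0,0,0,0,0],
  [1,0.045,0,0,0,0,0],
  [1,0.045,0,0,0,0,0],
  [1,0.045,0,0,0.03,0,0],
])

```text
clock: 38.35
position: [0.4681, 0.0633, 0.1406]
ee_rot: [0.023, 1.57, -0.023]
force: [-2.2, -2.1, 2.9]
width: 0.293
```

```bash
python3 -c "
from look import *
st()"
```

```text
t38.35 pos [0.4681 0.0633 0.1406] psi 1.7 F [-2.15 -2.11  2.87] T [-0.263  0.55   0.393] j7e 0.881 j7 -0.07 w 0.293
```

Request:
step_arm([
  [1,0,0,0,0.025,0,0],
])

```text
clock: 38.43
position: [0.4681, 0.0634, 0.1406]
ee_rot: [0.045, 1.57, -0.045]
force: [-3.1, -2.1, 4.9]
width: 0.298
```

```bash
python3 -c "
from look import *
st()"
```

```text
t38.43 pos [0.4681 0.0634 0.1406] psi 3.3 F [-3.14 -2.08  4.88] T [-0.313  0.771  0.393] j7e 0.203 j7 -0.09 w 0.298
```

Request:
step_arm([
  [1,0,0,0,0.02,0,0],
])

```text
clock: 38.52
position: [0.4681, 0.0634, 0.1406]
ee_rot: [0.062, 1.569, -0.061]
force: [-3.8, -1.7, 6.9]
width: 0.295
```

```bash
python3 -c "
from look import *
st();plan(.5882,-.0573,.177,12)"
```

```text
t38.52 pos [0.4681 0.0634 0.1406] psi 4.5 F [-3.8  -1.74  6.87] T [-0.299  0.834  0.4  ] j7e -0.070 j7 -0.11 w 0.295
psi now 4.5 shift [-0.0455 -0.1386  0.1615] rot [ 0.1251  0.0005 -0.0004]
```

n1 reads about 0.40. Next is the n3 check.

Request:
step_arm([
  [0.1,0,0,0,0,0,0],
  [0.1,0,0,0,0,0,0],
  [0.1,0,0,0,0,0,0],
  [0.1,-0.0455,0,0,0,0,0],
  [0.1,-0.0455,-0.1385,0.1615,0.125,0,0],
  [0.1,-0.0455,-0.1385,0.1615,0.125,0,0],
  [0.1,-0.0455,-0.1385,0.1615,0.125,0,0],
  [0.1,-0.0455,-0.1385,0.1615,0.125,0,0],
  [0.1,-0.0455,-0.1385,0.1615,0.125,0,0],
  [0.1,-0.0455,-0.1385,0.1615,0.125,0,0],
  [0.1,-0.0455,-0.1385,0.1615,0.125,0,0],
  [0.1,-0.0455,-0.1385,0.1615,0.125,0,0],
])

```text
clock: 39.52
position: [0.5876, -0.0556, 0.1759]
ee_rot: [0.163, 1.566, -0.162]
force: [-0.1, 1.4, 0.7]
width: 0.451
```

```bash
python3 -c "
from look import *
st();plan(.5882,-.0573,.140,12); save('wrist','pics/w20.png')"
```

```text
t39.52 pos [ 0.5876 -0.0556  0.1759] psi 11.8 F [-0.05  1.36  0.7 ] T [-0.046  0.063 -0.035] j7e 0.003 j7 0.07 w 0.451
psi now 11.8 shift [ 0.0449 -0.0019  0.0012] rot [ 0.0028 -0.001  -0.0007]
```

View pics/w20.png

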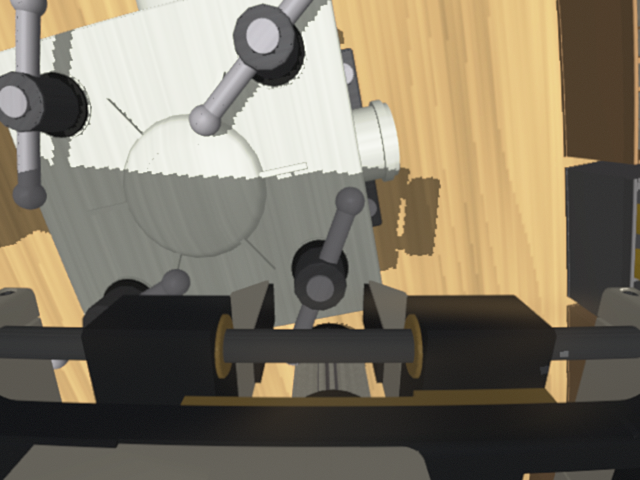

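Nut3's hub is at (319,288) and its bar is clear.

Request:
step_arm([
  [0.1,0.0445,-0.001,0.001,0,0,0],
  [0.1,0.0445,-0.001,0.001,0,0,0],
  [1,0.0445,-0.001,0.001,0,0,0],
  [1,0.0445,-0.001,0.001,0,0,0],
  [1,0.0445,-0.001,0.001,0,0,0],
  [1,0.0445,-0.001,0.001,0,0,0],
  [1,0.0445,-0.001,0.001,0.025,0,0],
])

```text
clock: 40.15
position: [0.5881, -0.0573, 0.1417]
ee_rot: [0.184, 1.564, -0.182]
force: [-5.3, 1.4, 2.3]
width: 0.292
```

```bash
python3 -c "
from look import *
st()"
```

```text
t40.15 pos [ 0.5881 -0.0573  0.1417] psi 13.3 F [-5.34  1.43  2.34] T [0.388 1.181 0.403] j7e 0.644 j7 0.07 w 0.292
```

Request:
step_arm([
  [1,0,0,0,0.025,0,0],
])

```text
clock: 40.23
position: [0.5881, -0.0573, 0.1416]
ee_rot: [0.205, 1.562, -0.204]
force: [-5.7, 1.5, 3.0]
width: 0.294
```

```bash
python3 -c "
from look import *
st();plan(.4683,-.0565,.177,49)"
```

```text
t40.23 pos [ 0.5881 -0.0573  0.1416] psi 14.9 F [-5.75  1.48  3.01] T [0.345 1.197 0.355] j7e 0.265 j7 0.05 w 0.294
psi now 14.9 shift [-0.044  -0.0376 -0.145 ] rot [ 5.681e-01 -1.500e-03 -4.000e-04]
```

All four read about 0.38–0.43 N m. I'll release, lift clear and check the cover.

Request:
step_arm([
  [0,0,0,0,0,0,0],
  [0,0,0,0,0,0,0],
  [0,0,0,0,0,0,0],
  [0,-0.05,0,0,0,0,0],
  [0,-0.1,0,0,0,0,0],
  [0,-0.2,-0.06,0,-0.25,0,0],
  [0,-0.2,-0.06,0,-0.25,0,0],
  [0,-0.2,-0.06,0,-0.25,0,0],
  [0,-0.2,-0.06,0,-0.25,0,0],
  [0,-0.2,-0.06,0,-0.25,0,0],
  [0,-0.2,-0.06,0,-0.25,0,0],
])

```text
clock: 41.15
position: [0.5763, -0.1032, 0.2994]
ee_rot: [-0.001, 1.572, 0.002]
force: [0.5, -0.0, -1.0]
width: 0.5
```

Run:
```python
from look import *
st();s=status.observe();d=save('wrist','pics/w21.png');save('side','pics/side2.png')
T=d['tool_from_camera'];v,u=np.mgrid[0:480:2,0:640:2];uv=np.c_[u.ravel(),v.ravel()].astype(float)
p=cv2.undistortPoints(uv.reshape(-1,1,2),d['camera_matrix'],d['distortion']).reshape(-1,2)
z=d['range_z'][v.ravel(),u.ravel()]
X=np.c_[p,np.ones(len(p))]*z[:,None];W=s['position']+(X@T[:3,:3].T+T[:3,3])@R.from_rotvec(s['ee_rot']).as_matrix().T
m=(z>0)&(W[:,0]>.44)&(W[:,0]<.615)&(W[:,1]>-.083)&(W[:,1]<.09)&(abs(W[:,2]-.125)<.004)
P=W[m];A=np.c_[P[:,0]-.528,P[:,1]-.004,np.ones(len(P))]
for _ in range(5):
    c=np.linalg.lstsq(A,P[:,2],rcond=None)[0];r=P[:,2]-A@c;k=abs(r)<2*r.std();A,P=A[k],P[k]
print(len(P),c,r.std())
```

```text
t41.15 pos [ 0.5763 -0.1032  0.2994] psi -0.1 F [ 0.5  -0.02 -1.05] T [ 0.033 -0.032  0.076] j7e 0.014 j7 0.28 w 0.500
5322 [0.00028996 0.00079503 0.12545861] 0.0006024747449003238
```

View pics/w21.png

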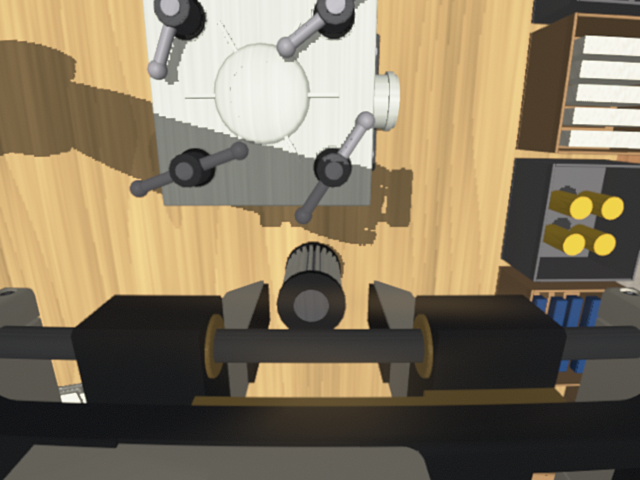

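View pics/side2.png

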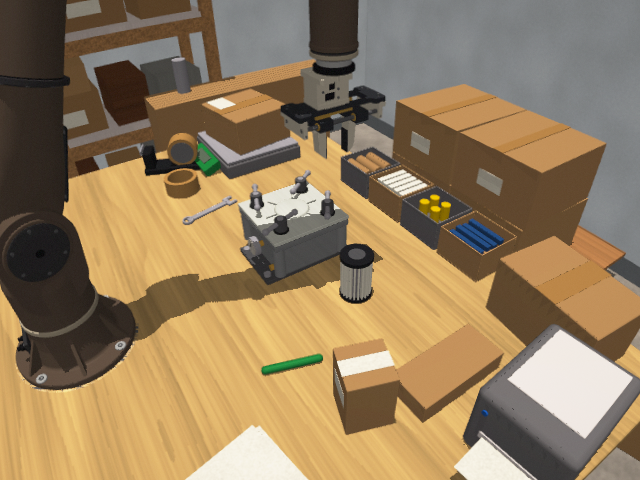

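Run:
```python
from look import *
import pickle
s,d=pickle.load(open('w1.pkl','rb'))
T=d['tool_from_camera'];v,u=np.mgrid[0:480:2,0:640:2];uv=np.c_[u.ravel(),v.ravel()].astype(float)
p=cv2.undistortPoints(uv.reshape(-1,1,2),d['camera_matrix'],d['distortion']).reshape(-1,2)
z=d['range_z'][v.ravel(),u.ravel()]
X=np.c_[p,np.ones(len(p))]*z[:,None];W=s['position']+(X@T[:3,:3].T+T[:3,3])@R.from_rotvec(s['ee_rot']).as_matrix().T
m=(z>0)&(W[:,0]>.44)&(W[:,0]<.615)&(W[:,1]>-.083)&(W[:,1]<.09)&(abs(W[:,2]-.127)<.004)
P=W[m];A=np.c_[P[:,0]-.528,P[:,1]-.004,np.ones(len(P))]
for _ in range(5):
    c=np.linalg.lstsq(A,P[:,2],rcond=None)[0];r=P[:,2]-A@c;k=abs(r)<2*r.std();A,P=A[k],P[k]
print(len(P),c,r.std())
```

```text
5512 [0.00093442 0.00073538 0.12723899] 0.0006340972793183845
```

```bash
python3 -c "
from look import *
st();arm.sign_off()"
```

```text
t41.25 pos [ 0.5762 -0.103   0.299 ] psi -0.1 F [-0.49 -0.3   1.18] T [-0.004 -0.051 -0.027] j7e -0.019 j7 0.28 w 0.497
the job is handed in; nothing more can be done
```

The cover is drawn down onto the rim, and all four nuts read close to 0.4 N m. I signed off at about 41 s, with the gripper open and lifted clear; no verdict is reported.

**Method:** I gripped each hub and worked crosswise in the order nut1, nut3, nut2, nut4. Two rounds were 54° per nut, the third was 24–36° per nut, and the rest was small snugging turns with the torque watched. Nut1 and nut3 were rechecked last.

**Torque:** The last readings while turning, with sensor noise of about 0.04 N m:

| Nut | Torque (N m) |
|---|---|
| nut1 | 0.40 |
| nut2 | 0.42–0.45 |
| nut3 | 0.36–0.40 |
| nut4 | 0.32, then 0.41 |

Nut2 and nut4 were not re-probed after the last few degrees on nut1 and nut3. I judged the effect on them small because nut3 stayed near 0.38 after its neighbours were turned.

**Cover position:** By wrist depth the plate top dropped 1.8 mm, from 127.2 to 125.5 mm. That agrees with the 1.9 mm expected, within about 0.5 mm. The absolute height reads about 0.5 mm high, and the first picture read 0.3 mm high as well. The fitted tilt is under 0.001 rad. The depth picture alone can't confirm the 0.3 mm limit. The torque climbing past the 0.25 N m gasket limit at all four corners is the stronger sign that it is home.

**Surroundings:** The final side view shows the old cartridge, the carton and the other things on the bench where they were.

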